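Feel for the lost die in the dust catch box

TASK

The small steel rivet-setting die has dropped into the dust catch box and lies out of sight somewhere under the fixed hood. Slide the cover fully back, feel under the hood for the die, draw it out through the opening and lower it into the parts dish until it stands on the floor there before you let go of it. Leave the cover open and do not disturb the other things on the bench.

Things in the scene. Friction and masses are not known exactly. Their poses are not given: they have to be found in the camera images.
- catch_box: Sheet-metal dust catch box, fixed, 300 mm long (x), 330 mm wide (y), 80 mm high with side rails. Origin: centre of its underside; x points away from the robot (yaw within 0.2 rad of world). Walls and floor 3 mm: inner floor 3 mm above the bench, inner side walls at y = -162 and +162 mm. Near part, x -147 to -5 mm: chamber open at the top, closed by the sliding cover. Behind it: the fixed hood.
- hood_edge (a point): Middle of the fixed hood's front edge, at its underside: x = -5 mm, y = 0, z = 70 mm of the box (67 mm above the inner floor); axes as the box. The hood plate is 2 mm thick and runs from here back to the rear wall; the cover, slid open, lies on it, its top 77 mm above the bench. Two light plastic trimmings (50 x 14 x 4 mm, 12 g) lie in the open chamber and may be pushed about.
- under_hood (a point): Fixed point on the inner floor (z = 3 mm of the box, x = 15.5, y = 0), middle of the space under the hood: floor to 67 mm high, 41 mm deep from the hood edge (x = -5) to an upright baffle (x = +36), 324 mm wide. The die stands on this floor, its axis at x = 13.5 to 16 and y = -65 to +65 mm of the box, wholly behind the hood edge, alone; its pose is NOT measured: find it by touch.
- dish_floor (a point): Middle of the dish's inner floor, 3 mm above the bench: the place for the die. The die: an upright plain steel puck, 36 mm diameter x 28 mm high, with a nose 20 mm diameter x 8 mm high on top (36 mm in all), 0.18 to 0.30 kg, loose; in the box it slides when pushed with about 1 to 2 N.
- cover (a joint): How far the steel cover plate (144 mm x 322 mm x 3 mm, on top of the box) has been slid back over the hood in its side rails, away from the robot along the box's x: 0 = shut, 0.14 m = fully back against its stop, the whole chamber open. It starts 0 to 30 mm open, drags with about 3 N and stays where it is left.
- cover_handle (a point): Middle of the bar of the cover's black handle: a round bar 8 mm thick, 90 mm long along the box's y, 103 mm above the bench, on two upright end legs, with 22 mm of free space between bar and plate. It lies 72 mm behind the cover's front (robot-side) edge and moves with the cover.
- dish: Shallow steel parts dish with a dark lining, held to the bench, 130 x 130 mm, 18 mm high, walls and floor 3 mm thick. Origin: centre of its underside. It is empty. It stands to the left or to the right of the catch box.
- burr_stand: Wooden block 110 x 110 x 30 mm with nine burrs standing in it, 80 mm high in all, fixed to the bench on the other side of the catch box; an obstacle. Origin: centre of its underside.
- glue_bottle: Bystander: red bottle with a white cap, 48 mm in diameter, 130 mm high. Origin: centre of its underside.
- tape_roll: Bystander: roll of tape lying flat, 90 mm in diameter, 24 mm high. Origin: centre of its underside.
- deburrer: Bystander: deburring tool like a screwdriver, 150 mm long, lying along its x axis. Origin: at its middle, on the bench.
- hammer: Bystander: hammer 260 mm long, lying along its x axis. Origin: at its middle, on the bench.
- pen_pot: Bystander: clear pot with pens, 76 mm in diameter, 150 mm high. Origin: centre of its underside.
- sanding_cone: Bystander: cone-shaped sanding tool standing upright, 60 mm in diameter, 80 mm high. Origin: centre of its underside.
Things that resemble listed ones, but are neither listed nor needed, are in the scene too. What is shaped like the dish but green or purple is not meant.

How it is judged (in metres and radians):
On the way, in this order (a step that is already met when the one before it is completed fails the run):
1. the cover is slid fully back (value of joint cover above 0.13 m), for 0.2 s.
2. the die, still held, stands on the floor of the dish (contact force between dish and anything else above 0.4 N and contact force between the fingers and anything else above 2 N), for 0.1 s.
At the end, for the whole second after the job is handed in: The die rests in the dish: the dish carries more than 1 N (the die weighs 1.7 N or more; the trimmings 0.1 N each) and the catch box carries less than 1 N, so the die is out of it; the cover is still at least 120 mm back; the six loose bystanders are within 30 mm of where they stood (contact force between dish and anything else above 1 N and contact force between catch_box and anything else below 1 N and value of joint cover above 0.12 m and distance of each of glue_bottle, tape_roll, deburrer, hammer, pen_pot, sanding_cone from where it was at the start of the episode below 0.03 m); the robot touches nothing.
It fails at once if a bystander is disturbed (moved 30 mm or more) (distance of any of glue_bottle, tape_roll, deburrer, hammer, pen_pot, sanding_cone from where it was at the start of the episode above 0.03 m).
It also fails if it takes over 61 s, if anything falls off the work surface, if the arm or the gripper's body presses on something with over 40 N, if the wrist force passes 120 N, or if a joint passes its speed limit or range.

ROBOT

A 7-joint arm with a two-finger parallel gripper is mounted at the origin on the work surface. World frame = base frame: x ahead of the robot, y to its left, z up, the work surface at z = 0. Lengths are in mm, angles in rad, forces in N, time in s.
With the tool pointing down it reaches from about 425 to 950 mm from the base axis. Payload 16.7 kg.
Tool frame: the origin (TCP) lies at the very end of the fingers, on their centre line; the grasp point (between the pads) lies 19 mm behind it; z points along the fingers, y is the direction in which the jaws open and shut (so a half turn about z gives the same grasp; the last joint's range is limited). The gripper opens to 94 mm and grips with 3 to 60 N. Pads are 16 mm wide; open, the fingers measure 119 mm over their backs; the gripper's body (75 mm by 177 mm) begins 78 mm behind the grasp point.
Start: joints at [-1.444, 0.426, 0.074, 1.606, -0.034, 1.111, -0.067], TCP at [183.817, 649.448, 166.467] pointing down, gripper open.
Joint ranges: [-2.85, 2.85], [-0.5, 2.14], [-1.23, 1.37], [0.21, 2.46], [-1.02, 4.16], [0.16, 2.05], [-2.73, 2.73]. Speed limits (rad/s): [1.89, 1.89, 2.39, 2.39, 3.01, 3.01, 3.01].

INTERFACE

Orientations are given as [roll, pitch, yaw] about the fixed x, y, z axes, in that order (R = Rz(yaw) Ry(pitch) Rx(roll)).
In Python, from cell import robot gives the robot as it stands.
- The arm moves only by the tool carry_out, never from a script. Its argument "plan" is a list of rows, each an object of numbers: "tx", "ty", "tz": the shift along the tool's x, y, z in m; "rx", "ry", "rz": the turn, a rotation vector about the tool's x, y, z in degrees; "jaw": the closure, from -1 (fully open) to 1 (shut), so that 0 is half open. In form: [{"tx": .., "ty": .., "tz": .., "rx": .., "ry": .., "rz": .., "jaw": ..}, ...]. A call has 1 to 8 rows; each row is the pose to reach, as a shift and turn from the pose commanded when the call began, along the tool's axes at that moment; what a row does not reach only later rows make up. A row lasts 1/12 s, in which the tool goes at most 41.7 mm and 7.16 degrees, less where a joint would pass 70% of its speed; a pose out of reach is approached as far as the arm can. A call with a gripper value outside its range is refused whole. The fingers move at their own pace and stop on an object; the grip force is fixed at half the most. Time passes only in rows, so rows that repeat a pose let the fingers close. It gives the time, the measured TCP pose, the force and the opening at its end, in the units of the state.
- robot.sense(): the state, without advancing time (a new reading comes with each control period).
- robot.read_camera(name): name is "scene" or "side" or "wrist"; returns the picture (480x640x3 uint8, red, green, blue); there is no depth.
- robot.camera_info(name): a dict with "intrinsics" (3x3 intrinsics, pixels), "world_to_cam" (4x4, takes a point from world to camera coordinates); the wrist camera has in their place "T_tool_cam" (4x4, takes a point from camera to tool coordinates, whose origin is the TCP and whose axes are the flange's). Camera axes: x right, y down, z forward; pixel columns grow to the right and rows downward; lengths in mm; the calibration is good to about 2 mm. A picture is of the moment at which its call begins: read the wrist's pose just before it. camera_info takes no time and is no camera call.
- robot.hand_in(): hands the job in, once; it reports no verdict.
The state is a dict: "time": time; "joint_positions": joint angles; "qvel": joint speeds; "joint_efforts": joint torques, N m; "ee_pos": TCP position; "tool_rot": TCP orientation; "ft_force": force on the tool from outside, world axes, zero at the start; "torque": the same for the moment, N m; "gripper_width": finger opening in mm.
Only numpy, scipy, OpenCV 4.12 (cv2) and the standard library are available. Lean on these libraries where they do the work, as an engineer would, in place of code of your own. Each camera call takes 0.05 s, during which the arm holds its last target.

## Working session

There is one attempt and no reset: what is moved stays moved. The work goes in short steps, Python scripts to look and compute and a tool call to move; the robot and the scene stay as the last step left them, time stands still between calls to the robot, and variables do not carry over. Pictures are saved under pics/ and viewed, and the job is handed in when it is done.

Besides the shell and the picture viewer there is one more tool, called after "Emit:" by a JSON object that holds its "api" and its "payload". carry_out: Moves the arm, as the interface text tells. Its arguments: {"type":"object","properties":{"plan":{"type":"array"}},"required":["plan"]}

```bash
ls; mkdir -p pics
python3 - <<'E'
from cell import robot
import cv2,numpy as np
s=robot.sense();print(s)
for n in ["scene","side","wrist"]:
    im=robot.read_camera(n);cv2.imwrite(f"pics/{n}0.png",im[:,:,::-1])
    i=robot.camera_info(n);print(n,{k:np.round(v,3).tolist() for k,v in i.items() if not isinstance(v,str)})
E
```

```text
pics
{'time': 0.0, 'joint_positions': array([-1.44449793,  0.42673758,  0.07389228,  1.60660762, -0.03411103,
        1.11081971, -0.06705535]), 'qvel': array([ 0.00031033,  0.00025993,  0.00027853,  0.00036686, -0.00149198,
       -0.00026971, -0.00100416]), 'joint_efforts': array([-3.78812147e-04, -9.35843396e+01,  3.66695255e+00, -4.54212570e+01,
       -4.87822643e-02,  1.99476164e-02,  1.34451757e-04]), 'ee_pos': array([183.7338637 , 648.99419062, 165.77290863]), 'tool_rot': array([-3.14028533e+00,  1.04446603e-04,  2.86576470e+00]), 'ft_force': array([-0.96073634,  0.63203692, -1.26205404]), 'torque': array([-0.01917507, -0.00225074, -0.04350442]), 'gripper_width': 93.82284361015567}
scene {'intrinsics': [[588.754, 0.0, 312.321], [0.0, 588.754, 247.492], [0.0, 0.0, 1.0]], 'world_to_cam': [[-0.019, 1.0, -0.021, 12.764], [0.608, -0.005, -0.794, -264.942], [-0.793, -0.028, -0.608, 2138.984], [0.0, 0.0, 0.0, 1.0]]}
side {'intrinsics': [[611.494, 0.0, 325.419], [0.0, 611.494, 234.689], [0.0, 0.0, 1.0]], 'world_to_cam': [[0.981, -0.192, -0.015, -537.719], [-0.141, -0.662, -0.736, 149.037], [0.131, 0.725, -0.676, 1764.223], [0.0, 0.0, 0.0, 1.0]]}
wrist {'intrinsics': [[355.718, 0.0, 319.786], [0.0, 355.718, 241.312], [0.0, 0.0, 1.0]], 'T_tool_cam': [[0.0, -0.957, -0.29, 85.341], [1.0, 0.0, -0.001, 0.238], [0.001, -0.29, 0.957, -218.575], [0.0, 0.0, 0.0, 1.0]]}
```

View pics/scene0.png

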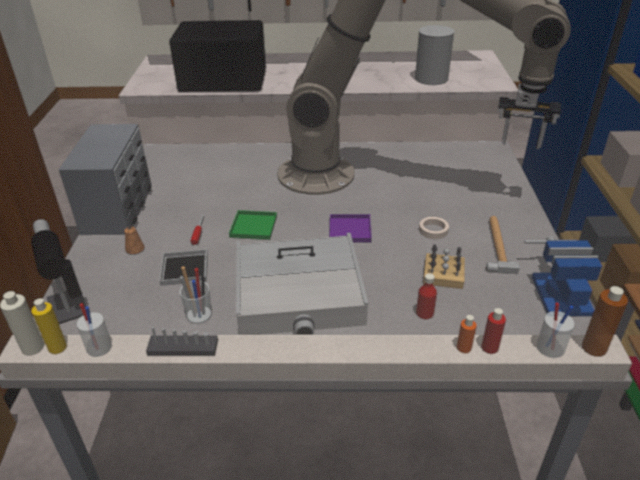

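View pics/side0.png

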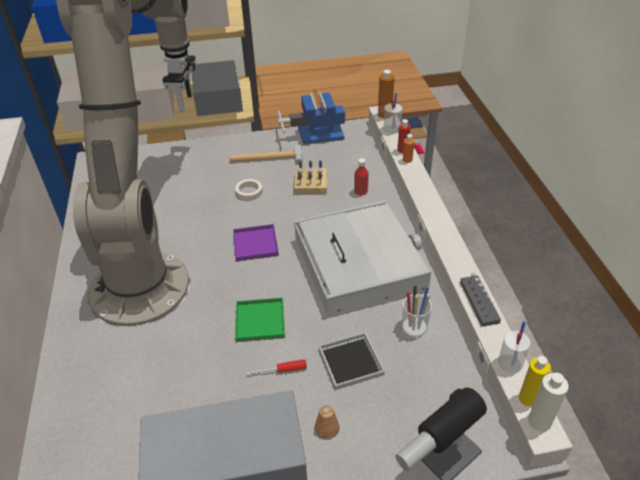

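View pics/wrist0.png

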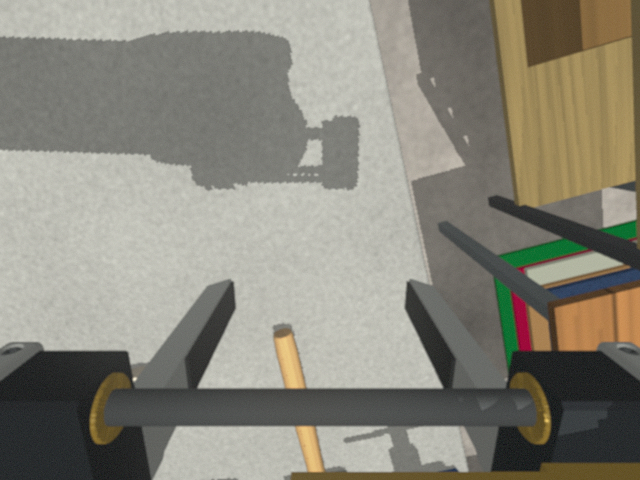

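Run:
```python
import cv2
a=cv2.imread("pics/scene0.png")[200:350,150:380];cv2.imwrite("pics/c1.png",cv2.resize(a,None,fx=3.4,fy=3.4,interpolation=cv2.INTER_CUBIC))
a=cv2.imread("pics/side0.png")[190:400,280:445];cv2.imwrite("pics/c2.png",cv2.resize(a,None,fx=2.8,fy=2.8,interpolation=cv2.INTER_CUBIC))
```

```text
(no output)
```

View pics/c1.png

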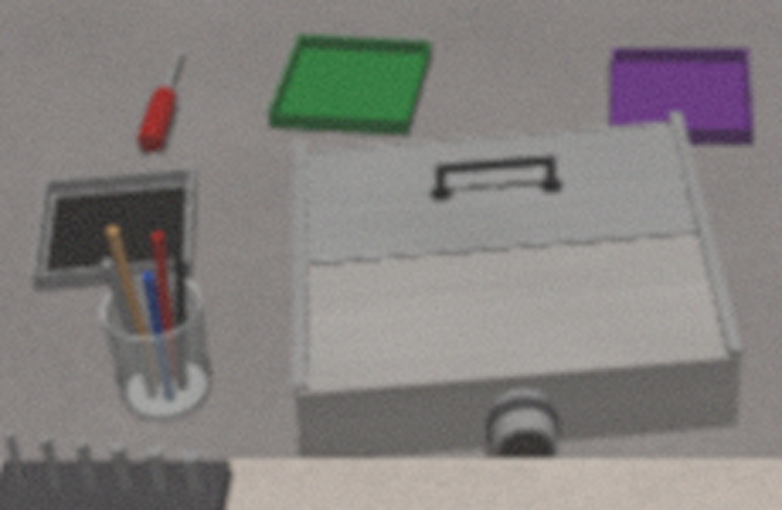

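View pics/c2.png

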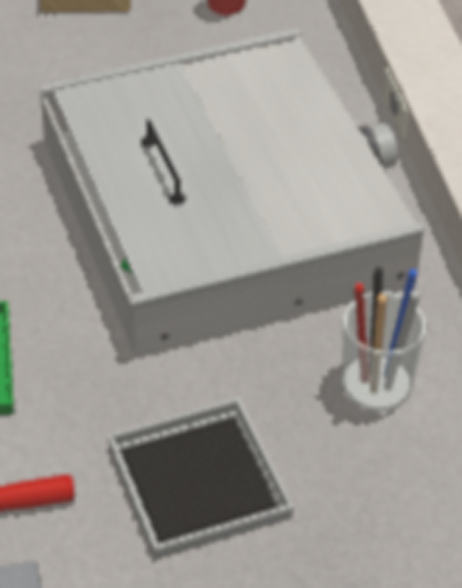

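```bash
cat > h.py <<'E'
from cell import robot
import cv2,numpy as np
from scipy.optimize import least_squares
def cam(n):
    i=robot.camera_info(n);return np.array(i["intrinsics"]),np.array(i["world_to_cam"])
def proj(n,P):
    K,T=cam(n);P=np.atleast_2d(P);c=P@T[:3,:3].T+T[:3,3];u=c@K.T;return u[:,:2]/u[:,2:]
def b2w(p,P):
    c,s=np.cos(p[2]),np.sin(p[2]);P=np.atleast_2d(np.array(P,float))
    return np.c_[p[0]+c*P[:,0]-s*P[:,1],p[1]+s*P[:,0]+c*P[:,1],P[:,2]]
def fit(obs,p0):
    def r(p): return np.concatenate([(proj(n,b2w(p,[l]))[0]-u) for n,l,u in obs])
    s=least_squares(r,p0,loss='soft_l1');return s.x,np.round(r(s.x).reshape(-1,2),1)
E
cat > fit1.py <<'E'
from h import *
S=lambda x,y:(x/3.4+150,y/3.4+200)
D=lambda x,y:(x/2.8+280,y/2.8+190)
ob=[("scene",(150,165,80),S(740,350)),("scene",(150,165,0),S(737,427)),("scene",(150,-165,80),S(298,390)),("scene",(-150,165,80),S(677,117)),("scene",(-150,-165,80),S(300,145)),
("side",(-150,-165,80),D(133,300)),("side",(-150,-165,0),D(122,358)),("side",(150,-165,80),D(420,232)),("side",(-150,165,80),D(45,92)),("side",(150,165,80),D(300,37))]
p,r=fit(ob,[600,0,0.0]);print(p,r.tolist())
# cover handle
hb=[("scene",S(440,165),S(552,158)),("side",D(150,125),D(180,198))]
for d in range(0,31,5):
    w=b2w(p,[(-147+d+72,-45,103),(-147+d+72,45,103)])
    print(d,proj("scene",w).round(1).tolist(),proj("side",w).round(1).tolist())
print(hb)
od=[("scene",(-65,-65,18),S(50,185)),("scene",(-65,65,18),S(192,173)),("scene",(65,-65,18),S(38,276)),("scene",(65,-65,0),S(36,287)),
("side",(-65,65,18),D(112,440)),("side",(65,65,18),D(238,405)),("side",(65,-65,18),D(290,510)),("side",(-65,-65,18),D(155,548))]
q,r=fit(od,[600,-300,0.0]);print(q,r.tolist())
# points
def gp(n,uv,z):
    K,T=cam(n);R=T[:3,:3];c=-R.T@T[:3,3];d=R.T@np.linalg.inv(K)@np.array([*uv,1]);return (c+d*(z-c[2])/d[2]).round(0)
print("pot",gp("scene",S(165,392),2),gp("side",D(377,382),2),"bottle",gp("side",(361,190),0),"burr",gp("side",(310,186),15))
E
python3 fit1.py
```

```text
[ 6.40663436e+02 -3.98127902e+01  1.15509444e-01] [[-0.5, 0.4], [-0.7, 0.5], [-2.6, -0.6], [0.6, -1.1], [-2.4, -1.0], [-0.3, -0.3], [4.0, -1.4], [1.0, -2.0], [-2.3, -3.7], [-1.0, -4.3]]
0 [[278.4, 248.0], [310.9, 245.6]] [[339.5, 254.2], [329.5, 233.5]]
5 [[278.5, 249.1], [311.0, 246.7]] [[341.2, 253.8], [331.2, 233.2]]
10 [[278.6, 250.2], [311.2, 247.7]] [[342.9, 253.4], [332.8, 232.8]]
15 [[278.7, 251.3], [311.4, 248.8]] [[344.6, 253.0], [334.5, 232.4]]
20 [[278.8, 252.4], [311.6, 250.0]] [[346.3, 252.6], [336.1, 232.0]]
25 [[278.9, 253.5], [311.7, 251.1]] [[348.0, 252.2], [337.8, 231.7]]
30 [[279.0, 254.7], [311.9, 252.2]] [[349.7, 251.8], [339.4, 231.3]]
[('scene', (279.4117647058823, 248.52941176470588), (312.3529411764706, 246.47058823529412)), ('side', (333.57142857142856, 234.64285714285714), (344.2857142857143, 260.7142857142857))]
[ 5.38870903e+02 -3.78506426e+02  1.27833237e-01] [[-2.5, -1.4], [-0.4, -1.4], [-3.2, 0.1], [-1.5, 1.7], [-1.8, -2.8], [0.2, -3.3], [0.5, -1.5], [-0.8, -0.5]]
pot [ 732. -301.    2.] [ 732. -304.    2.] bottle [730. 299.   0.] burr [561. 339.  15.]
```

```bash
cat >> h.py <<'E'
from scipy.spatial.transform import Rotation as Ro
def toolR(yaw,tilt):
    # yaw: box heading (0 = world x ahead). tilt: tips leaning forward, rad. jaws along box y, camera toward robot
    c,s=np.cos(yaw),np.sin(yaw)
    f=np.array([c,s,0]);z=np.sin(tilt)*f+np.array([0,0,-np.cos(tilt)])
    x=-np.cos(tilt)*f+np.array([0,0,-np.sin(tilt)]);y=np.cross(z,x)
    return np.c_[x,y,z]
def go(p,yaw,tilt,frm=None):
    if frm is None:
        s=robot.sense();p0,R0=np.array(s["ee_pos"]),Ro.from_euler("xyz",s["tool_rot"]).as_matrix()
    else: p0,R0=np.array(frm[0],float),toolR(*frm[1:])
    R=toolR(yaw,tilt);d=R0.T@(np.array(p,float)-p0)/1000;rv=np.degrees(Ro.from_matrix(R0.T@R).as_rotvec())
    n=max(np.linalg.norm(d)/.0417,np.linalg.norm(rv)/7.16)
    print("t",d.round(4).tolist(),"r",rv.round(2).tolist(),"rows",round(n,1))
def wproj(P,s):
    i=robot.camera_info("wrist");K=np.array(i["intrinsics"]);T=np.array(i["T_tool_cam"])
    W=np.eye(4);W[:3,:3]=Ro.from_euler("xyz",s["tool_rot"]).as_matrix();W[:3,3]=s["ee_pos"]
    M=np.linalg.inv(W@T);P=np.atleast_2d(P);c=P@M[:3,:3].T+M[:3,3];u=c@K.T;return u[:,:2]/u[:,2:]
E
python3 - <<'E'
from h import *
go((430,350,250),0.115,0)
go((560,-120,280),0.115,0,((430,350,250),.115,0))
E
```

```text
t [-0.3184, -0.2208, -0.0838] r [-0.06, -0.01, -22.39] rows 9.5
t [-0.0752, -0.4818, -0.03] r [0.0, 0.0, 0.0] rows 11.7
```

Emit:
{"api": "carry_out", "payload": {"plan": [{"tx":-0.318,"ty":-0.22,"tz":-0.084,"rz":-22.4,"jaw":-1},{"tx":-0.318,"ty":-0.22,"tz":-0.084,"rz":-22.4,"jaw":-1},{"tx":-0.318,"ty":-0.22,"tz":-0.084,"rz":-22.4,"jaw":-1},{"tx":-0.318,"ty":-0.22,"tz":-0.084,"rz":-22.4,"jaw":-1},{"tx":-0.318,"ty":-0.22,"tz":-0.084,"rz":-22.4,"jaw":-1},{"tx":-0.318,"ty":-0.22,"tz":-0.084,"rz":-22.4,"jaw":-1},{"tx":-0.318,"ty":-0.22,"tz":-0.084,"rz":-22.4,"jaw":-1},{"tx":-0.318,"ty":-0.22,"tz":-0.084,"rz":-22.4,"jaw":-1}]}}

```text
schema error: expected keys tx, ty, tz, rx, ry, rz, jaw
```

Run:
```python
from h import *
s=robot.sense();print(s["time"],s["ee_pos"],s["tool_rot"],s["joint_positions"])
go((560,-120,280),0.115,0)
```

```text
0.15 [183.71197988 649.13329955 165.93430798] [-3.14062472e+00  4.81902062e-05  2.86577373e+00] [-1.44452119  0.42659176  0.07384761  1.60645917 -0.03411188  1.11076947
 -0.06711438]
t [-0.5715, -0.6377, -0.1134] r [-0.06, -0.01, -22.39] rows 20.7
```

Emit:
{"api": "carry_out", "payload": {"plan": [{"tx":-0.318,"ty":-0.22,"tz":-0.084,"rx":0,"ry":0,"rz":-22.4,"jaw":-1},{"tx":-0.318,"ty":-0.22,"tz":-0.084,"rx":0,"ry":0,"rz":-22.4,"jaw":-1},{"tx":-0.318,"ty":-0.22,"tz":-0.084,"rx":0,"ry":0,"rz":-22.4,"jaw":-1},{"tx":-0.318,"ty":-0.22,"tz":-0.084,"rx":0,"ry":0,"rz":-22.4,"jaw":-1},{"tx":-0.318,"ty":-0.22,"tz":-0.084,"rx":0,"ry":0,"rz":-22.4,"jaw":-1},{"tx":-0.318,"ty":-0.22,"tz":-0.084,"rx":0,"ry":0,"rz":-22.4,"jaw":-1},{"tx":-0.318,"ty":-0.22,"tz":-0.084,"rx":0,"ry":0,"rz":-22.4,"jaw":-1},{"tx":-0.318,"ty":-0.22,"tz":-0.084,"rx":0,"ry":0,"rz":-22.4,"jaw":-1}]}}

```text
time: 0.82
ee_pos: [391.9, 396.4, 237.6]
tool_rot: [3.141, -0.0, -3.027]
ft_force: [0.2, 1.0, 0.5]
gripper_width: 93.8
```

Run:
```python
from h import *
s=robot.sense();print(s["time"],s["ee_pos"],s["tool_rot"],s["joint_positions"])
go((560,-120,280),0.115,0)
```

```text
0.8167 [391.87153649 396.39506617 237.64095371] [ 3.14144472e+00 -1.33829137e-04 -3.02657739e+00] [-1.02420352  0.17375438  0.1351949   1.79153329 -0.02544124  1.17796555
  0.80453209]
t [-0.1077, -0.5323, -0.0425] r [0.01, -0.01, 0.0] rows 13.1
```

Emit:
{"api": "carry_out", "payload": {"plan": [{"tx":-0.108,"ty":-0.532,"tz":-0.042,"rx":0,"ry":0,"rz":0,"jaw":-1},{"tx":-0.108,"ty":-0.532,"tz":-0.042,"rx":0,"ry":0,"rz":0,"jaw":-1},{"tx":-0.108,"ty":-0.532,"tz":-0.042,"rx":0,"ry":0,"rz":0,"jaw":-1},{"tx":-0.108,"ty":-0.532,"tz":-0.042,"rx":0,"ry":0,"rz":0,"jaw":-1},{"tx":-0.108,"ty":-0.532,"tz":-0.042,"rx":0,"ry":0,"rz":0,"jaw":-1},{"tx":-0.108,"ty":-0.532,"tz":-0.042,"rx":0,"ry":0,"rz":0,"jaw":-1},{"tx":-0.108,"ty":-0.532,"tz":-0.042,"rx":0,"ry":0,"rz":0,"jaw":-1},{"tx":-0.108,"ty":-0.532,"tz":-0.042,"rx":0,"ry":0,"rz":0,"jaw":-1}]}}

```text
time: 1.48
ee_pos: [494.1, 80.2, 263.2]
tool_rot: [3.141, 0.0, -3.026]
ft_force: [1.3, 1.1, 0.1]
gripper_width: 94.0
```

Run:
```python
from h import *
s=robot.sense();print(s["time"],s["ee_pos"],s["tool_rot"],s["joint_positions"])
go((560,-120,280),0.115,0)
```

```text
1.4833 [494.13851519  80.20840308 263.22574729] [ 3.14126286e+00  2.28243417e-04 -3.02644948e+00] [-0.67001419  0.04623672  0.39932194  1.88186241 -0.01946795  1.21691149
  1.42160665]
t [-0.0424, -0.2064, -0.0168] r [0.02, 0.01, 0.01] rows 5.1
```

Emit:
{"api": "carry_out", "payload": {"plan": [{"tx":-0.042,"ty":-0.206,"tz":-0.017,"rx":0,"ry":0,"rz":0,"jaw":-1},{"tx":-0.042,"ty":-0.206,"tz":-0.017,"rx":0,"ry":0,"rz":0,"jaw":-1},{"tx":-0.042,"ty":-0.206,"tz":-0.017,"rx":0,"ry":0,"rz":0,"jaw":-1},{"tx":-0.042,"ty":-0.206,"tz":-0.017,"rx":0,"ry":0,"rz":0,"jaw":-1},{"tx":-0.042,"ty":-0.206,"tz":-0.017,"rx":0,"ry":0,"rz":0,"jaw":-1},{"tx":-0.042,"ty":-0.206,"tz":-0.017,"rx":0,"ry":0,"rz":0,"jaw":-1},{"tx":-0.042,"ty":-0.206,"tz":-0.017,"rx":0,"ry":0,"rz":0,"jaw":-1}]}}

```text
time: 2.07
ee_pos: [559.4, -120.3, 279.8]
tool_rot: [-3.141, -0.001, -3.031]
ft_force: [-0.1, 0.5, -1.3]
gripper_width: 93.9
```

Run:
```python
from h import *
s=robot.sense();print(s["time"],s["ee_pos"],s["tool_rot"],s["joint_positions"])
im=robot.read_camera("wrist");cv2.imwrite("pics/w1.png",im[:,:,::-1])
```

```text
2.0667 [ 559.44253002 -120.31414649  279.75408452] [-3.14052775e+00 -5.78807254e-04 -3.03088512e+00] [-0.39914566  0.18681029  0.58575329  1.72155826 -0.10661062  1.2657005
  1.89221501]
```

View pics/w1.png

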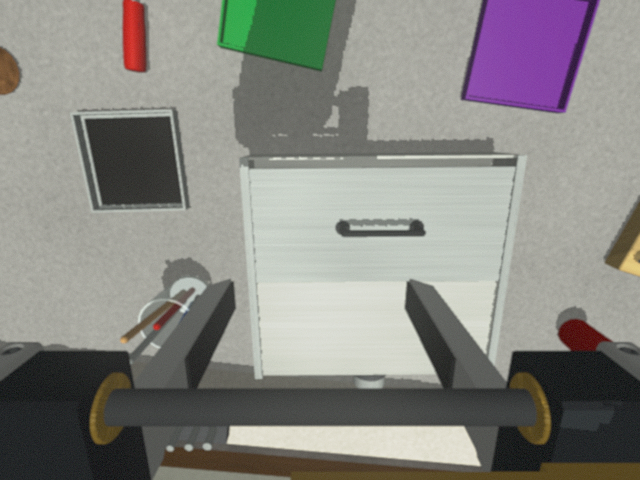

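Run:
```python
import cv2
a=cv2.imread("pics/w1.png")[90:390,60:540];cv2.imwrite("pics/w1c.png",cv2.resize(a[:,:200],None,fx=3,fy=3,interpolation=cv2.INTER_CUBIC)[:600])
cv2.imwrite("pics/w1d.png",cv2.resize(a[50:,170:],None,fx=2.4,fy=2.4,interpolation=cv2.INTER_CUBIC))
```

```text
(no output)
```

View pics/w1c.png

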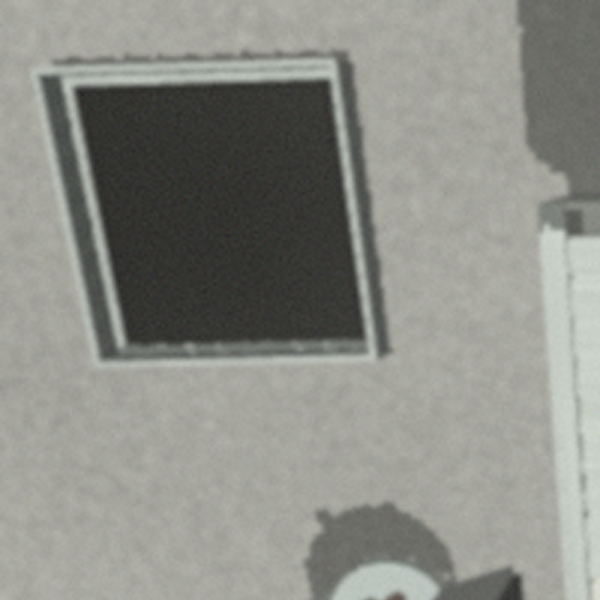

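View pics/w1d.png

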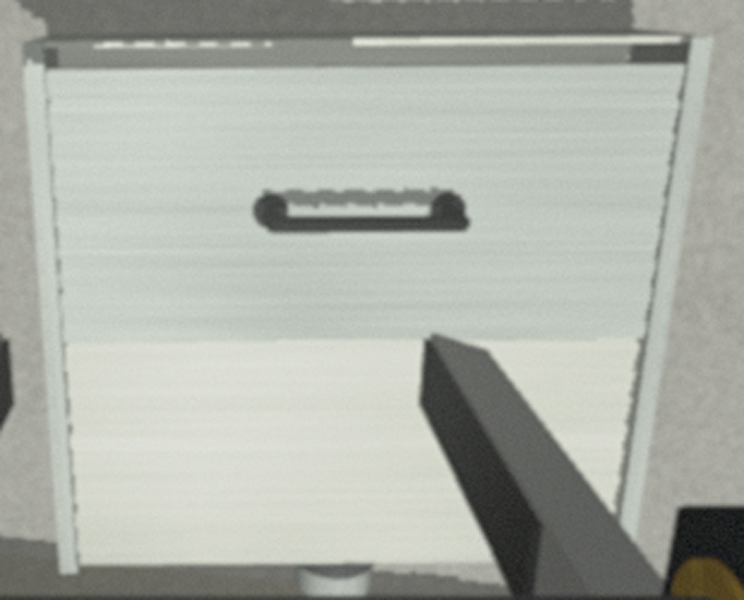

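```bash
cat > fit2.py <<'E'
from h import *
s={"ee_pos":[559.443,-120.314,279.754],"tool_rot":[-3.14052775,-5.788e-4,-3.03088512]}
W=lambda x,y:(x/2.4+230,y/2.4+140)
C=lambda x,y:(x/3+60,y/3+90)
def fitw(obs,p0):
    r=lambda p:np.concatenate([(wproj(b2w(p,[l]),s)[0]-u) for l,u in obs])
    q=least_squares(r,p0,loss='soft_l1');return q.x,np.round(r(q.x).reshape(-1,2),1).tolist()
p,r=fitw([((-150,-165,80),W(25,44)),((-150,165,80),W(713,37)),((150,-165,80),W(58,573))],[640,-40,.11]);print(p,r)
q,r=fitw([((-65,-65,18),C(36,70)),((-65,65,18),C(336,57)),((65,65,18),C(380,355)),((65,-65,18),C(100,360))],[540,-378,.12]);print(q,r)
for d in (0,5,10,15,20): print(d,wproj(b2w(p,[(-75+d,-45,103),(-75+d,45,103),(-147+d,-161,77),(-147+d,161,77)]),s).round(1).tolist())
print(W(270,224),W(467,221),W(48,68),W(685,66),"hood/cover edge",W(70,343),W(640,338))
E
python3 fit2.py
```

```text
[ 6.40715662e+02 -3.72377687e+01  1.17480753e-01] [[-1.1, -0.5], [0.3, 0.5], [0.6, 0.1]]
[ 5.38375091e+02 -3.73836449e+02  1.44891167e-01] [[-1.0, -1.2], [0.6, -0.6], [0.4, 0.8], [-0.1, 2.3]]
0 [[344.3, 225.5], [422.9, 225.1], [243.5, 160.3], [522.1, 158.4]]
5 [[344.2, 229.8], [422.6, 229.3], [243.8, 164.7], [521.4, 162.9]]
10 [[344.2, 233.9], [422.3, 233.5], [244.1, 169.1], [520.7, 167.2]]
15 [[344.1, 238.1], [421.9, 237.6], [244.4, 173.4], [520.0, 171.6]]
20 [[344.1, 242.2], [421.6, 241.8], [244.7, 177.7], [519.4, 175.9]]
(342.5, 233.33333333333334) (424.58333333333337, 232.08333333333334) (250.0, 168.33333333333334) (515.4166666666667, 167.5) hood/cover edge (259.1666666666667, 282.9166666666667) (496.6666666666667, 280.83333333333337)
```

```bash
cat >> h.py <<'E'
BOX=np.array([640.7,-37.5,.1175])
def B(x,y,z): return b2w(BOX,[(x,y,z)])[0]
DISH=np.array([538.6,-375.5,.14])
E
python3 - <<'E'
from h import *
go(B(-110,0,130),.1175,0)
go(B(-110,0,87),.1175,0)
go(B(40,0,87),.1175,0,(B(-110,0,87),.1175,0))
E
```

```text
t [0.0199, 0.0705, 0.1496] r [-0.01, -0.04, -0.24] rows 4.0
t [0.0199, 0.0705, 0.1926] r [-0.01, -0.04, -0.24] rows 4.9
t [-0.15, 0.0, 0.0] r [0.0, 0.0, 0.0] rows 3.6
```

Emit:
{"api": "carry_out", "payload": {"plan": [{"tx":0.02,"ty":0.07,"tz":0.1,"rx":0,"ry":0,"rz":-0.2,"jaw":1},{"tx":0.02,"ty":0.07,"tz":0.13,"rx":0,"ry":0,"rz":-0.2,"jaw":1},{"tx":0.02,"ty":0.07,"tz":0.15,"rx":0,"ry":0,"rz":-0.2,"jaw":1},{"tx":0.02,"ty":0.07,"tz":0.165,"rx":0,"ry":0,"rz":-0.2,"jaw":1},{"tx":0.02,"ty":0.07,"tz":0.18,"rx":0,"ry":0,"rz":-0.2,"jaw":1},{"tx":0.02,"ty":0.07,"tz":0.192,"rx":0,"ry":0,"rz":-0.2,"jaw":1},{"tx":0.02,"ty":0.07,"tz":0.192,"rx":0,"ry":0,"rz":-0.2,"jaw":1},{"tx":0.02,"ty":0.07,"tz":0.192,"rx":0,"ry":0,"rz":-0.2,"jaw":1}]}}

```text
time: 2.78
ee_pos: [532.0, -50.1, 88.8]
tool_rot: [-3.141, 0.0, -3.022]
ft_force: [0.0, -0.4, 0.0]
gripper_width: 44.3
```

Run:
```python
from h import *
s=robot.sense();print(s["time"],s["ee_pos"],s["ft_force"],s["gripper_width"],s["joint_positions"])
im=robot.read_camera("wrist");cv2.imwrite("pics/w2.png",im[:,:,::-1])
go(B(-110,0,87),.1175,0)
```

```text
2.7833 [531.98762095 -50.05198701  88.78247673] [ 0.02667552 -0.39845243  0.04525482] 44.32689204235634 [-0.44407555  0.31262802  0.50203612  2.0198515  -0.19718412  0.85527211
  1.85748223]
t [0.0012, 0.0001, 0.0025] r [-0.01, 0.1, 0.07] rows 0.1
```

View pics/w2.png

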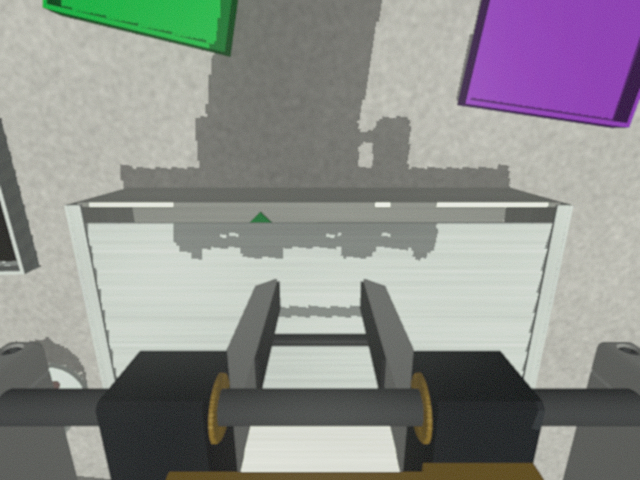

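Emit:
{"api": "carry_out", "payload": {"plan": [{"tx":-0.02,"ty":0,"tz":0.001,"rx":0,"ry":0,"rz":0,"jaw":0.3},{"tx":-0.035,"ty":0,"tz":0.001,"rx":0,"ry":0,"rz":0,"jaw":0.3},{"tx":-0.05,"ty":0,"tz":0.001,"rx":0,"ry":0,"rz":0,"jaw":0.3},{"tx":-0.07,"ty":0,"tz":0.001,"rx":0,"ry":0,"rz":0,"jaw":0.3},{"tx":-0.09,"ty":0,"tz":0.001,"rx":0,"ry":0,"rz":0,"jaw":0.3},{"tx":-0.11,"ty":0,"tz":0.001,"rx":0,"ry":0,"rz":0,"jaw":0.3},{"tx":-0.13,"ty":0,"tz":0.001,"rx":0,"ry":0,"rz":0,"jaw":0.3},{"tx":-0.15,"ty":0,"tz":0.001,"rx":0,"ry":0,"rz":0,"jaw":0.3}]}}

```text
time: 3.5
ee_pos: [682.8, -32.5, 89.6]
tool_rot: [-3.142, 0.003, -3.023]
ft_force: [-0.1, 0.3, -0.8]
gripper_width: 33.0
```

Run:
```python
from h import *
s=robot.sense();print(s["time"],s["ee_pos"],s["ft_force"],s["gripper_width"],s["joint_positions"])
go(B(53,0,87),.1175,0)
```

```text
3.5 [682.84559208 -32.52263129  89.55507659] [-0.11406923  0.33191519 -0.79537263] 33.031085797595466 [-0.37636619  0.54643546  0.46602619  1.67603975 -0.28477474  0.98375718
  1.87878817]
t [-0.0106, -0.0, 0.0026] r [-0.0, 0.18, 0.06] rows 0.3
```

Emit:
{"api": "carry_out", "payload": {"plan": [{"tx":-0.004,"ty":0,"tz":0.001,"rx":0,"ry":0,"rz":0,"jaw":0.3},{"tx":-0.007,"ty":0,"tz":0.001,"rx":0,"ry":0,"rz":0,"jaw":0.3},{"tx":-0.009,"ty":0,"tz":0.001,"rx":0,"ry":0,"rz":0,"jaw":0.3},{"tx":-0.011,"ty":0,"tz":0.001,"rx":0,"ry":0,"rz":0,"jaw":0.3},{"tx":-0.012,"ty":0,"tz":0.001,"rx":0,"ry":0,"rz":0,"jaw":0.3},{"tx":-0.012,"ty":0,"tz":0.001,"rx":0,"ry":0,"rz":0,"jaw":0.3}]}}

```text
time: 4.0
ee_pos: [692.3, -31.1, 86.4]
tool_rot: [3.141, 0.0, -3.023]
ft_force: [-0.4, 0.3, -0.1]
gripper_width: 32.9
```

Run:
```python
from h import *
s=robot.sense();print(s["time"],s["ee_pos"],s["ft_force"],s["gripper_width"],s["tool_rot"])
im=robot.read_camera("wrist");cv2.imwrite("pics/w3.png",im[:,:,::-1])
for d in (.13,.135,.14): print(wproj([B(-147+d*1000,-100,77),B(-147+d*1000,100,77)],s).round(1).tolist())
```

```text
4.0 [692.29947076 -31.12213758  86.3743511 ] [-0.39898338  0.32297792 -0.14887259] 32.936582047806084 [ 3.14144775e+00  3.10750602e-04 -3.02313257e+00]
[[159.4, 160.7], [478.6, 161.0]]
[[160.4, 168.8], [477.6, 169.1]]
[[161.4, 176.8], [476.6, 177.1]]
```

View pics/w3.png

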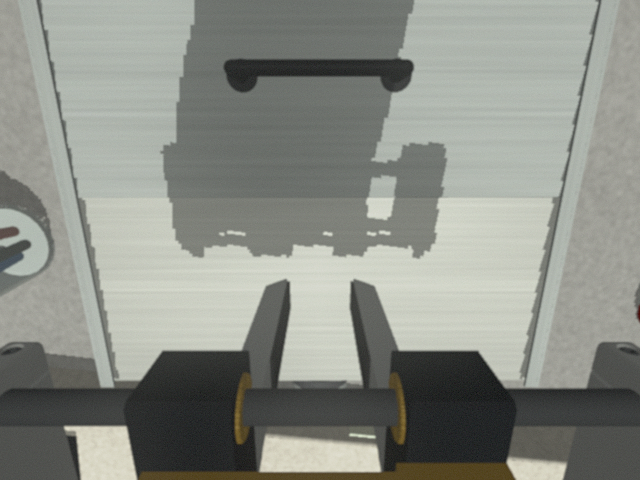

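Run:
```python
from h import *
s=robot.sense();R=Ro.from_euler("xyz",s["tool_rot"]).as_matrix()
for P in [(8,16.5,0),(-8,16.5,0),(8,-16.5,0)]: print("tip",wproj(np.array(s["ee_pos"])+R@P,s).round(1))
for d in (0,5,9,15): print(d,wproj([B(-75+d,-45,103),B(-75+d,45,103),B(-3+d,100,77)],s).round(1).tolist())
s2={"ee_pos":[531.99,-50.05,88.78],"tool_rot":[-3.141,0,-3.022]}
for d in (0,9,15): print(d,wproj([B(-75+d,-45,103),B(-75+d,45,103),B(-147+d,100,77)],s2).round(1).tolist())
for P in [(8,22,0),(-8,22,0)]: print("tip",wproj(np.array(s2["ee_pos"])+R@P,s2).round(1))
im=robot.read_camera("side");cv2.imwrite("pics/s3.png",cv2.resize(im[150:350,240:450,::-1],None,fx=2.8,fy=2.8))
```

```text
tip [[344.7 257.7]]
tip [[344.2 280.5]]
tip [[294.  257.7]]
0 [[230.6, 48.1], [407.4, 48.3], [475.9, 183.6]]
5 [[231.3, 59.0], [406.7, 59.2], [474.9, 191.5]]
9 [[231.8, 67.6], [406.1, 67.8], [474.1, 197.6]]
15 [[232.6, 80.2], [405.3, 80.4], [472.9, 206.8]]
0 [[249.2, 326.7], [388.3, 327.1], [470.9, 209.7]]
9 [[250.0, 338.9], [387.5, 339.3], [469.2, 223.0]]
15 [[250.5, 346.9], [387.0, 347.3], [468.1, 231.7]]
tip [[353.2 257.8]]
tip [[352.5 280.5]]
```

View pics/s3.png

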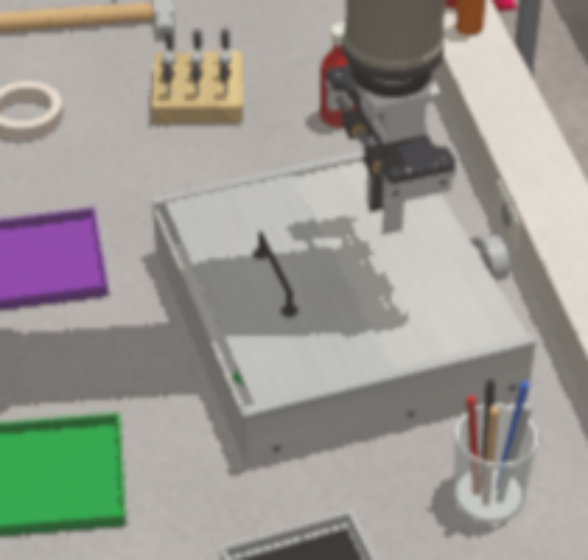

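Run:
```python
from h import *
s=robot.sense();R=Ro.from_euler("xyz",s["tool_rot"]).as_matrix();e=np.array(s["ee_pos"]);print(e,s["time"])
for P in [(0,0,0),(0,17,0),(0,-29,0),(0,-29,-60)]: print(P,proj("side",e+R@P).round(1),proj("scene",e+R@P).round(1))
im=robot.read_camera("side");cv2.imwrite("pics/s4.png",cv2.resize(im[150:250,340:420,::-1],None,fx=6,fy=6,interpolation=cv2.INTER_CUBIC))
im=robot.read_camera("scene");cv2.imwrite("pics/s5.png",cv2.resize(im[180:330,220:380,::-1],None,fx=4,fy=4,interpolation=cv2.INTER_CUBIC))
```

```text
[692.18466809 -31.1427606   86.15193041] 4.1
(0, 0, 0) [[375.8 237.7]] [[299.5 281.2]]
(0, 17, 0) [[373.7 233.9]] [[305.9 280.7]]
(0, -29, 0) [[379.5 244.2]] [[288.4 282.1]]
(0, -29, -60) [[380.4 228.6]] [[287.3 264.2]]
```

View pics/s4.png

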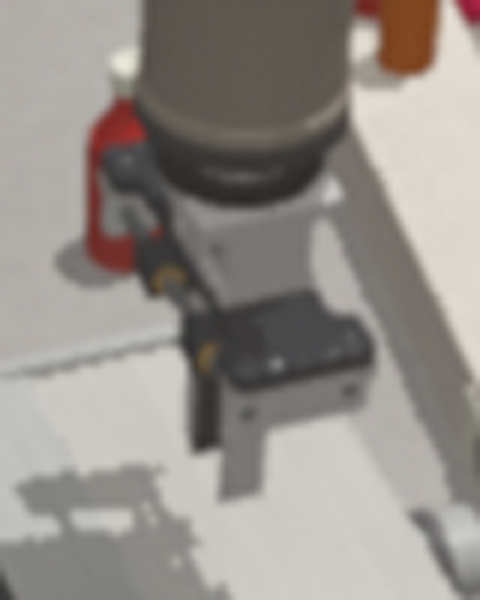

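View pics/s5.png

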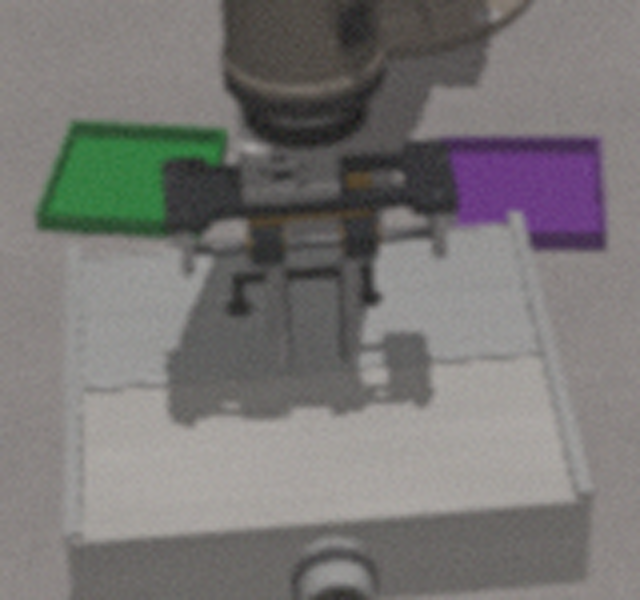

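Run:
```python
from h import *
go(B(-112,0,95),.1175,0)
go(B(-112,0,73),.1175,0)
```

```text
t [0.1639, -0.0001, -0.009] r [-0.0, -0.0, 0.06] rows 3.9
t [0.1639, -0.0001, 0.013] r [-0.0, -0.0, 0.06] rows 3.9
```

Emit:
{"api": "carry_out", "payload": {"plan": [{"tx":0.03,"ty":0,"tz":-0.012,"rx":0,"ry":0,"rz":0,"jaw":0.3},{"tx":0.07,"ty":0,"tz":-0.012,"rx":0,"ry":0,"rz":0,"jaw":0.3},{"tx":0.11,"ty":0,"tz":-0.012,"rx":0,"ry":0,"rz":0,"jaw":0.3},{"tx":0.15,"ty":0,"tz":-0.01,"rx":0,"ry":0,"rz":0,"jaw":0.3},{"tx":0.164,"ty":0,"tz":0,"rx":0,"ry":0,"rz":0,"jaw":0.3},{"tx":0.164,"ty":0,"tz":0.006,"rx":0,"ry":0,"rz":0,"jaw":0.3},{"tx":0.164,"ty":0,"tz":0.011,"rx":0,"ry":0,"rz":0,"jaw":0.3},{"tx":0.164,"ty":0,"tz":0.014,"rx":0,"ry":0,"rz":0,"jaw":0.3}]}}

```text
time: 4.87
ee_pos: [530.4, -50.2, 71.7]
tool_rot: [-3.142, 0.0, -3.023]
ft_force: [-0.6, 0.8, 0.4]
gripper_width: 32.8
```

Run:
```python
from h import *
s=robot.sense();print(s["time"],s["ee_pos"],s["ft_force"],s["gripper_width"])
go(B(-112,0,54),.1175,0)
im=robot.read_camera("wrist");cv2.imwrite("pics/w4.png",im[:,:,::-1])
```

```text
4.8667 [530.35413147 -50.21135918  71.67683108] [-0.62653646  0.82693742  0.41594572] 32.843358087286624
t [0.0009, -0.0003, 0.0177] r [-0.01, 0.02, 0.09] rows 0.4
```

View pics/w4.png

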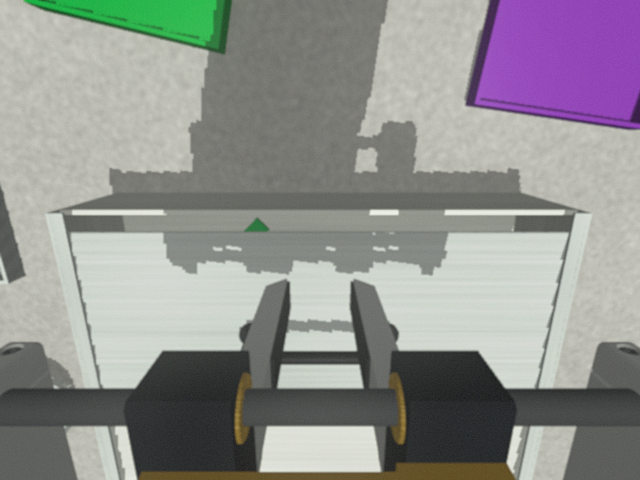

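Emit:
{"api": "carry_out", "payload": {"plan": [{"tx":0,"ty":0,"tz":0.01,"rx":0,"ry":0,"rz":0,"jaw":0.3},{"tx":0,"ty":0,"tz":0.018,"rx":0,"ry":0,"rz":0,"jaw":0.3},{"tx":0,"ty":0,"tz":0.024,"rx":0,"ry":0,"rz":0,"jaw":0.3},{"tx":0,"ty":0,"tz":0.027,"rx":0,"ry":0,"rz":0,"jaw":0.3},{"tx":0,"ty":0,"tz":0.027,"rx":0,"ry":0,"rz":0,"jaw":0.3}]}}

```text
time: 5.33
ee_pos: [529.1, -50.7, 43.9]
tool_rot: [-3.141, -0.002, -3.023]
ft_force: [0.0, 0.1, -0.3]
gripper_width: 32.8
```

Emit:
{"api": "carry_out", "payload": {"plan": [{"tx":0,"ty":0,"tz":0.001,"rx":0,"ry":0,"rz":0,"jaw":0.3},{"tx":0,"ty":0,"tz":0.002,"rx":0,"ry":0,"rz":0,"jaw":0.3},{"tx":0,"ty":0,"tz":0.003,"rx":0,"ry":0,"rz":0,"jaw":0.3},{"tx":0,"ty":0,"tz":0.004,"rx":0,"ry":0,"rz":0,"jaw":0.3},{"tx":0,"ty":0,"tz":0.004,"rx":0,"ry":0,"rz":0,"jaw":0.3}]}}

```text
time: 5.75
ee_pos: [529.6, -50.4, 40.9]
tool_rot: [3.142, 0.0, -3.023]
ft_force: [-1.0, -0.1, 0.5]
gripper_width: 32.7
```

Emit:
{"api": "carry_out", "payload": {"plan": [{"tx":0,"ty":0,"tz":0.001,"rx":0,"ry":0,"rz":0,"jaw":0.3},{"tx":0,"ty":0,"tz":0.002,"rx":0,"ry":0,"rz":0,"jaw":0.3},{"tx":0,"ty":0,"tz":0.002,"rx":0,"ry":0,"rz":0,"jaw":0.3}]}}

```text
time: 6.0
ee_pos: [529.5, -50.5, 38.8]
tool_rot: [-3.142, -0.0, -3.023]
ft_force: [-0.9, -0.4, 0.1]
gripper_width: 32.6
```

Emit:
{"api": "carry_out", "payload": {"plan": [{"tx":0,"ty":0,"tz":0.001,"rx":0,"ry":0,"rz":0,"jaw":0.3},{"tx":0,"ty":0,"tz":0.002,"rx":0,"ry":0,"rz":0,"jaw":0.3},{"tx":0,"ty":0,"tz":0.002,"rx":0,"ry":0,"rz":0,"jaw":0.3}]}}

```text
time: 6.25
ee_pos: [530.6, -50.4, 37.7]
tool_rot: [3.141, 0.002, -3.023]
ft_force: [-1.2, 1.7, 13.9]
gripper_width: 32.9
```

Emit:
{"api": "carry_out", "payload": {"plan": [{"tx":0,"ty":0,"tz":-0.01,"rx":0,"ry":0,"rz":0,"jaw":0.3},{"tx":-0.018,"ty":0,"tz":-0.01,"rx":0,"ry":0,"rz":0,"jaw":0.3},{"tx":-0.032,"ty":0,"tz":-0.01,"rx":0,"ry":0,"rz":0,"jaw":0.3},{"tx":-0.044,"ty":0,"tz":-0.01,"rx":0,"ry":0,"rz":0,"jaw":0.3},{"tx":-0.058,"ty":0,"tz":-0.01,"rx":0,"ry":0,"rz":0,"jaw":0.3},{"tx":-0.074,"ty":0,"tz":-0.01,"rx":0,"ry":0,"rz":0,"jaw":0.3},{"tx":-0.09,"ty":0,"tz":-0.01,"rx":0,"ry":0,"rz":0,"jaw":0.3},{"tx":-0.106,"ty":0,"tz":-0.01,"rx":0,"ry":0,"rz":0,"jaw":0.3}]}}

```text
time: 6.92
ee_pos: [634.8, -37.9, 47.2]
tool_rot: [3.141, -0.001, -3.023]
ft_force: [-3.6, -0.8, 2.9]
gripper_width: 32.8
```

Run:
```python
from h import *
s=robot.sense();print(s["time"],s["ee_pos"],s["ft_force"])
go(B(48,0,46),.1175,0)
im=robot.read_camera("wrist");cv2.imwrite("pics/w5.png",im[:,:,::-1])
```

```text
6.9167 [634.84655929 -37.88942203  47.22944001] [-3.55425277 -0.78674115  2.86566896]
t [-0.0539, -0.0004, 0.0012] r [0.01, -0.07, 0.06] rows 1.3
```

View pics/w5.png

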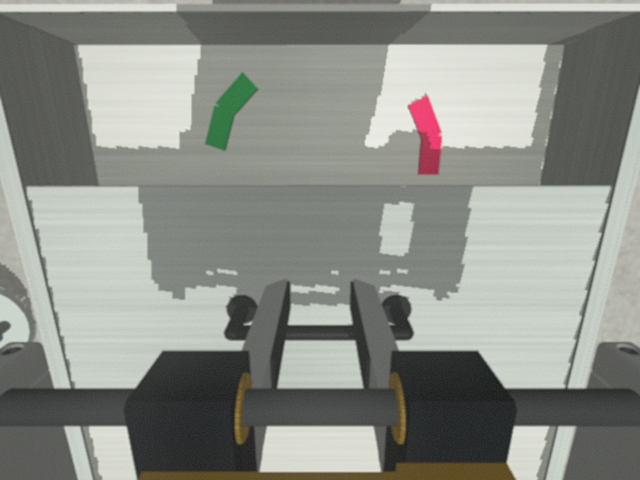

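The cover is moving (front edge at row 185). The green (232,110) and pink (427,135) trimmings are visible. I'll push on to the stop.

Emit:
{"api": "carry_out", "payload": {"plan": [{"tx":-0.012,"ty":0,"tz":0,"rx":0,"ry":0,"rz":0,"jaw":0.3},{"tx":-0.024,"ty":0,"tz":0,"rx":0,"ry":0,"rz":0,"jaw":0.3},{"tx":-0.036,"ty":0,"tz":0,"rx":0,"ry":0,"rz":0,"jaw":0.3},{"tx":-0.044,"ty":0,"tz":0,"rx":0,"ry":0,"rz":0,"jaw":0.3},{"tx":-0.05,"ty":0,"tz":0,"rx":0,"ry":0,"rz":0,"jaw":0.3},{"tx":-0.053,"ty":0,"tz":0,"rx":0,"ry":0,"rz":0,"jaw":0.3},{"tx":-0.055,"ty":0,"tz":0,"rx":0,"ry":0,"rz":0,"jaw":0.3},{"tx":-0.055,"ty":0,"tz":0,"rx":0,"ry":0,"rz":0,"jaw":0.3}]}}

```text
time: 7.63
ee_pos: [689.5, -31.5, 46.9]
tool_rot: [-3.141, 0.0, -3.023]
ft_force: [-0.0, -0.6, -0.7]
gripper_width: 32.9
```

Run:
```python
from h import *
s=robot.sense();print(s["time"],s["ee_pos"],s["ft_force"],s["joint_positions"])
im=robot.read_camera("wrist");cv2.imwrite("pics/w6.png",im[:,:,::-1])
for d in (130,135,140): print(wproj([B(-147+d,-100,77),B(-147+d,100,77)],s).round(1).tolist())
```

```text
7.6333 [689.45392619 -31.50765017  46.94874018] [-0.02099923 -0.63297029 -0.71926027] [-0.3596777   0.60435093  0.44586469  1.68508857 -0.31216025  0.92322453
  1.8966183 ]
[[127.7, 171.7], [510.2, 172.2]]
[[129.1, 181.3], [508.7, 181.8]]
[[130.6, 190.8], [507.3, 191.3]]
```

View pics/w6.png

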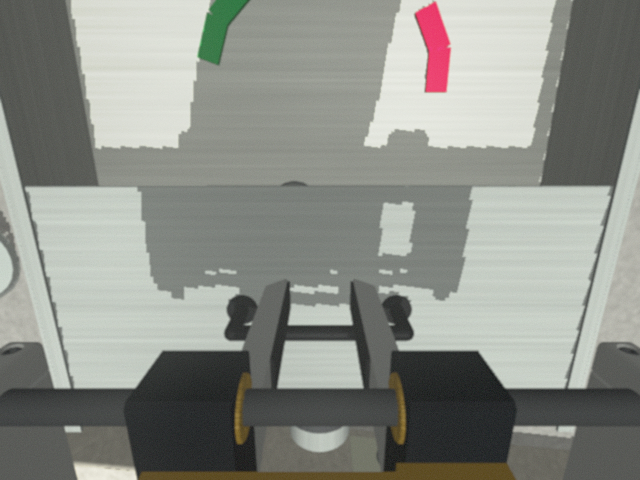

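Run:
```python
from h import *
s=robot.sense()
im=cv2.imread("pics/w6.png");cv2.imwrite("pics/w6c.png",cv2.resize(im[160:200,240:350],None,fx=7,fy=7,interpolation=cv2.INTER_CUBIC))
for y in (-30,-20,-10,0): print(y,wproj([B(-3,y,3),B(-3,y,31),B(5,y,39)],s).round(1).tolist())
```

```text
-30 [[278.3, 180.8], [273.5, 186.2], [272.4, 200.4]]
-20 [[291.9, 180.8], [288.7, 186.2], [288.0, 200.4]]
-10 [[305.6, 180.8], [303.9, 186.2], [303.5, 200.4]]
0 [[319.2, 180.8], [319.1, 186.2], [319.1, 200.5]]
```

View pics/w6c.png

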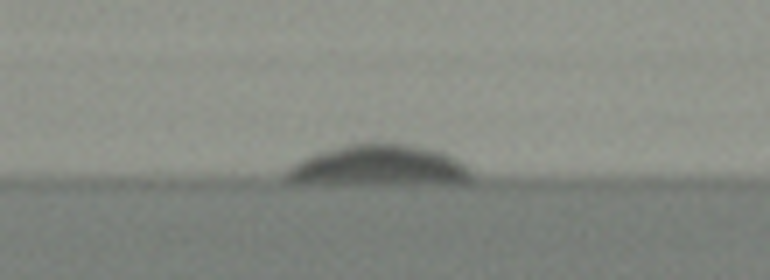

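Emit:
{"api": "carry_out", "payload": {"plan": [{"tx":0.03,"ty":0,"tz":-0.02,"rx":0,"ry":0,"rz":0,"jaw":-0.28},{"tx":0.06,"ty":0,"tz":-0.045,"rx":0,"ry":0,"rz":7,"jaw":-0.28},{"tx":0.09,"ty":0,"tz":-0.07,"rx":0,"ry":0,"rz":14,"jaw":-0.28},{"tx":0.12,"ty":0,"tz":-0.09,"rx":0,"ry":0,"rz":21,"jaw":-0.28},{"tx":0.145,"ty":0,"tz":-0.11,"rx":0,"ry":0,"rz":28,"jaw":-0.28},{"tx":0.15,"ty":0,"tz":-0.13,"rx":0,"ry":0,"rz":35,"jaw":-0.28},{"tx":0.15,"ty":0,"tz":-0.15,"rx":0,"ry":0,"rz":42,"jaw":-0.28},{"tx":0.15,"ty":0,"tz":-0.15,"rx":0,"ry":0,"rz":49,"jaw":-0.28}]}}

```text
time: 8.35
ee_pos: [541.8, -49.3, 200.7]
tool_rot: [3.136, 0.002, 2.399]
ft_force: [0.9, -0.3, 0.2]
gripper_width: 60.7
```

Emit:
{"api": "carry_out", "payload": {"plan": [{"tx":0,"ty":0,"tz":0,"rx":0,"ry":0,"rz":7,"jaw":-0.28},{"tx":0,"ty":0,"tz":0,"rx":0,"ry":0,"rz":14,"jaw":-0.28},{"tx":0,"ty":0,"tz":0,"rx":0,"ry":0,"rz":21,"jaw":-0.28},{"tx":0,"ty":0,"tz":0,"rx":0,"ry":0,"rz":28,"jaw":-0.28},{"tx":0,"ty":0,"tz":0,"rx":0,"ry":0,"rz":35,"jaw":-0.28},{"tx":0,"ty":0,"tz":0,"rx":0,"ry":0,"rz":42,"jaw":-0.28},{"tx":0,"ty":0,"tz":0,"rx":0,"ry":0,"rz":49,"jaw":-0.28},{"tx":0,"ty":0,"tz":0,"rx":0,"ry":0,"rz":56,"jaw":-0.28}]}}

```text
time: 9.02
ee_pos: [540.5, -49.2, 197.1]
tool_rot: [3.141, -0.001, 1.421]
ft_force: [0.1, 0.2, 0.0]
gripper_width: 59.5
```

Run:
```python
from h import *
s=robot.sense();print(s["time"],s["ee_pos"],s["ft_force"],s["joint_positions"],s["tool_rot"],s["gripper_width"])
im=robot.read_camera("side");cv2.imwrite("pics/s6.png",cv2.resize(im[90:340,230:430,::-1],None,fx=2.4*1.25,fy=2.4*1.25,interpolation=cv2.INTER_CUBIC)[:600])
```

```text
9.0167 [540.49100231 -49.18295471 197.09759215] [0.13813846 0.16409183 0.00303185] [-0.81054827  0.25387559  0.93941579  1.90653367 -0.23115463  1.09338567
  0.07142818] [ 3.14085335e+00 -7.90965467e-04  1.42138796e+00] 59.50058995737873
```

View pics/s6.png

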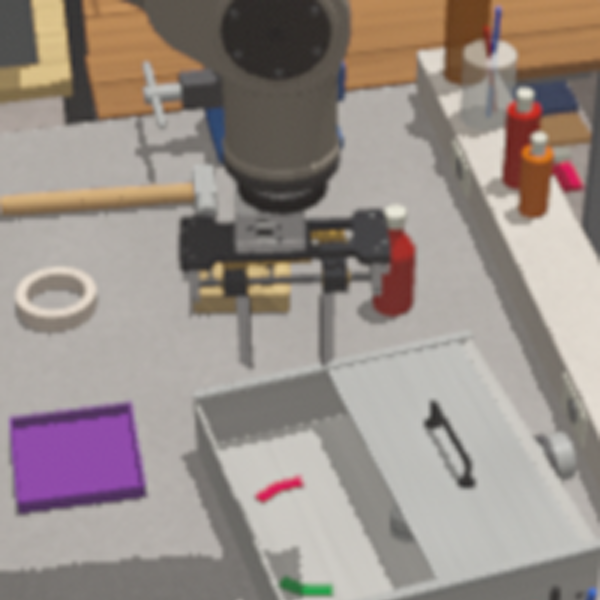

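Emit:
{"api": "carry_out", "payload": {"plan": [{"tx":0,"ty":0,"tz":0,"rx":0,"ry":0,"rz":-7,"jaw":-0.28},{"tx":0,"ty":0,"tz":0,"rx":0,"ry":0,"rz":-14,"jaw":-0.28},{"tx":0,"ty":0,"tz":0,"rx":0,"ry":0,"rz":-21,"jaw":-0.28},{"tx":0,"ty":0,"tz":0,"rx":0,"ry":0,"rz":-28,"jaw":-0.28},{"tx":0,"ty":0,"tz":0,"rx":0,"ry":0,"rz":-35,"jaw":-0.28},{"tx":0,"ty":0,"tz":0,"rx":0,"ry":0,"rz":-42,"jaw":-0.28},{"tx":0,"ty":0,"tz":0,"rx":0,"ry":0,"rz":-49,"jaw":-0.28},{"tx":0,"ty":0,"tz":0,"rx":0,"ry":0,"rz":-56,"jaw":-0.28}]}}

```text
time: 9.73
ee_pos: [540.5, -49.2, 197.1]
tool_rot: [3.141, 0.0, 2.414]
ft_force: [-0.1, 0.9, -0.6]
gripper_width: 60.1
```

```bash
cat >> h.py <<'E'
OFF=39.
def tip(x,y,z,tilt,yaw=None,off=OFF):
    """TCP world position putting the real finger end at box coords x,y,z"""
    yaw=BOX[2] if yaw is None else yaw
    return B(x,y,z)+off*toolR(yaw,tilt)[:,2]
def tipnow():
    s=robot.sense();R=Ro.from_euler("xyz",s["tool_rot"]).as_matrix();w=np.array(s["ee_pos"])-OFF*R[:,2]
    c,sn=np.cos(BOX[2]),np.sin(BOX[2]);d=w-[BOX[0],BOX[1],0]
    return np.round([c*d[0]+sn*d[1],-sn*d[0]+c*d[1],d[2]],1), round(float(np.degrees(np.arctan2(np.hypot(R[0,2],R[1,2]),-R[2,2]))),1)
E
python3 - <<'E'
from h import *
s=robot.sense();print(s["time"],s["ee_pos"],s["joint_positions"],s["tool_rot"]);print(tipnow())
go(tip(-75,-18,150,np.radians(40)),.1175,np.radians(40))
E
```

```text
9.7333 [540.48362325 -49.19235829 197.09129435] [-0.65896522  0.21435961  0.74052064  1.90048262 -0.16336231  1.08659889
  0.98988997] [3.14081526e+00 3.05985013e-04 2.41417334e+00]
(array([-1.009e+02,  1.000e-01,  2.361e+02]), 0.0)
t [-0.0474, 0.026, 0.077] r [-16.85, -37.52, -46.39] rows 8.7
```

Emit:
{"api": "carry_out", "payload": {"plan": [{"tx":-0.006,"ty":0.003,"tz":0.01,"rx":-1.8,"ry":-4.1,"rz":-5.2,"jaw":-0.28},{"tx":-0.012,"ty":0.006,"tz":0.02,"rx":-3.7,"ry":-8.3,"rz":-10.3,"jaw":-0.28},{"tx":-0.018,"ty":0.01,"tz":0.028,"rx":-5.6,"ry":-12.5,"rz":-15.5,"jaw":-0.28},{"tx":-0.024,"ty":0.013,"tz":0.038,"rx":-7.5,"ry":-16.7,"rz":-20.6,"jaw":-0.28},{"tx":-0.03,"ty":0.016,"tz":0.048,"rx":-9.4,"ry":-20.8,"rz":-25.8,"jaw":-0.28},{"tx":-0.035,"ty":0.019,"tz":0.058,"rx":-11.2,"ry":-25,"rz":-30.9,"jaw":-0.28},{"tx":-0.041,"ty":0.022,"tz":0.067,"rx":-13.1,"ry":-29.2,"rz":-36.1,"jaw":-0.28},{"tx":-0.044,"ty":0.025,"tz":0.072,"rx":-15,"ry":-33.3,"rz":-41.2,"jaw":-0.28}]}}

```text
time: 10.4
ee_pos: [581.3, -52.6, 129.0]
tool_rot: [3.059, 0.52, 3.018]
ft_force: [0.5, -0.9, -0.5]
gripper_width: 59.9
```

Run:
```python
from h import *
s=robot.sense();print(s["time"],s["ee_pos"],s["joint_positions"],s["tool_rot"]);print(tipnow())
go(tip(-75,-18,120,np.radians(40)),.1175,np.radians(40))
im=robot.read_camera("wrist");cv2.imwrite("pics/w7.png",im[:,:,::-1])
```

```text
10.4 [581.33644905 -52.63589531 129.03880944] [-0.6636607   0.05881769  0.69300455  2.34367426 -0.29441541  0.23694796
  1.7561623 ] [3.05855846 0.5196687  3.01817009]
(array([-80.2,  -6.6, 162.8]), 30.1)
t [0.0082, -0.0104, 0.0394] r [-3.18, -9.69, -11.74] rows 2.2
```

View pics/w7.png

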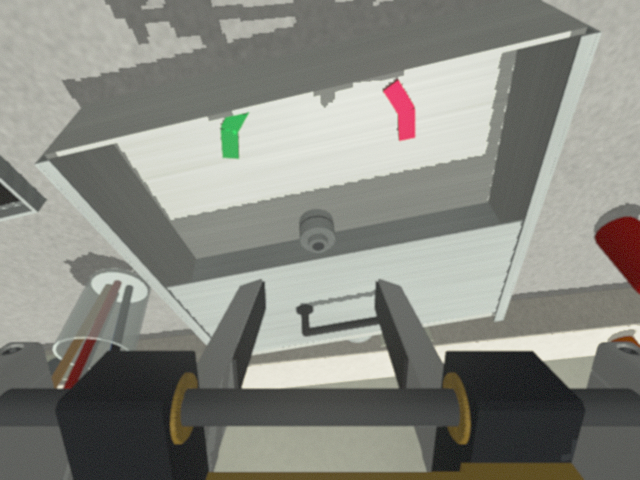

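```bash
cat > kin.py <<'E'
from h import *
D=[([-1.44449793,.42673758,.07389228,1.60660762,-.03411103,1.11081971,-.06705535],[183.734,648.994,165.773],[-3.14028533,1e-4,2.8657647]),
([-1.02420352,.17375438,.1351949,1.79153329,-.02544124,1.17796555,.80453209],[391.8715,396.395,237.641],[3.14144,-1.3e-4,-3.026577]),
([-.67001419,.04623672,.39932194,1.88186241,-.01946795,1.21691149,1.42160665],[494.1385,80.2084,263.2257],[3.14126,2.3e-4,-3.02645]),
([-.39914566,.18681029,.58575329,1.72155826,-.10661062,1.2657005,1.89221501],[559.4425,-120.314,279.754],[-3.1405,-5.8e-4,-3.030885]),
([-.44407555,.31262802,.50203612,2.0198515,-.19718412,.85527211,1.85748223],[531.9876,-50.052,88.7825],[-3.141,0,-3.022]),
([-.3596777,.60435093,.44586469,1.68508857,-.31216025,.92322453,1.8966183],[689.4539,-31.5077,46.9487],[-3.141,0,-3.023]),
([-.81054827,.25387559,.93941579,1.90653367,-.23115463,1.09338567,.07142818],[540.491,-49.183,197.0976],[3.14085,-8e-4,1.421388]),
([-.6636607,.05881769,.69300455,2.34367426,-.29441541,.23694796,1.7561623],[581.33645,-52.6359,129.0388],[3.05855846,.5196687,3.01817])]
def fk(q,k):
    h,a,b,c,o1,o7,e1,e2,e3=k
    Y=lambda t:Ro.from_euler("y",t).as_matrix();Z=lambda t:Ro.from_euler("z",-t).as_matrix()
    R=Z(q[0]+o1);p=np.array([0,0,h])
    R=R@Y(q[1]);p=p+R@[e1,0,a];R=R@Z(q[2])@Y(q[3]);p=p+R@[e2,0,b];R=R@Z(q[4])@Y(q[5]);p=p+R@[e3,0,c];R=R@Z(q[6]+o7)
    return p,R
def res(k):
    o=[]
    for q,p,e in D:
        P,R=fk(q,k);o+=list(P-p)+list(200*(R-Ro.from_euler("xyz",e).as_matrix()).ravel())
    return np.array(o)
best=None
for o1 in (0,1.57,-1.57,3.14):
  for o7 in (0,1.57,-1.57,3.14):
    r=least_squares(res,[300,400,400,300,o1,o7,0,0,0])
    if best is None or r.cost<best.cost: best=r
K=best.x
if __name__=="__main__":
    print(K.round(3),best.cost,np.abs(best.fun).max())
    LO=np.array([-2.85,-.5,-1.23,.21,-1.02,.16,-2.73]);HI=np.array([2.85,2.14,1.37,2.46,4.16,2.05,2.73])
    q0=np.array(D[-1][0])
    for tl in (20,25,30,35,40):
      for X in (-60,-20,20):
        th=np.radians(tl);T=tip(X,-18,12,th);R=toolR(.1175,th)
        def f(q):
            P,Rq=fk(q,K);return np.r_[(P-T),300*(Rq-R).ravel(),1*(q-q0)]
        r=least_squares(f,np.clip(q0,LO+.02,HI-.02),bounds=(LO+.01,HI-.01));P,Rq=fk(r.x,K)
        print(tl,X,r.x.round(2),"err",np.linalg.norm(P-T).round(1),np.abs(Rq-R).max().round(3))
E
python3 kin.py
```

```text
[ 2.79836e+02  5.35523e+02  4.92503e+02  4.01222e+02  9.80000e-02
 -1.47500e+00 -4.90100e+00 -2.41710e+01 -9.52700e+00] 368.24518974679995 10.866686284442764
20 -60 [ 0.06  0.41  0.    2.25 -0.55  0.18  2.28] err 0.0 0.0
20 -20 [-0.02  0.45  0.07  2.16 -0.56  0.22  2.25] err 0.0 0.0
20 20 [-0.08  0.5   0.12  2.08 -0.55  0.26  2.22] err 0.0 0.0
25 -60 [ 0.    0.39  0.07  2.27 -1.    0.17  2.72] err 8.6 0.029
25 -20 [-0.02  0.44  0.08  2.2  -1.01  0.17  2.71] err 4.3 0.015
25 20 [-0.06  0.49  0.1   2.14 -1.01  0.17  2.68] err 0.2 0.001
30 -60 [ 0.09  0.36 -0.    2.27 -0.99  0.17  2.72] err 24.1 0.08
30 -20 [ 0.04  0.42  0.02  2.2  -1.01  0.17  2.72] err 19.3 0.067
30 20 [ 0.03  0.47  0.02  2.13 -1.01  0.17  2.71] err 14.8 0.054
35 -60 [ 0.21  0.34 -0.11  2.27 -0.96  0.17  2.72] err 39.5 0.126
35 -20 [ 0.11  0.4  -0.05  2.2  -1.    0.17  2.72] err 34.4 0.116
35 20 [ 0.08  0.45 -0.03  2.13 -1.01  0.17  2.72] err 29.4 0.104
40 -60 [ 0.38  0.33 -0.27  2.27 -0.93  0.17  2.72] err 54.7 0.169
40 -20 [ 0.23  0.38 -0.16  2.19 -0.97  0.17  2.72] err 49.2 0.161
40 20 [ 0.14  0.44 -0.08  2.12 -1.    0.17  2.72] err 43.9 0.151
```

Run:
```python
from h import *
s={"ee_pos":[581.33644905,-52.63589531,129.03880944],"tool_rot":[3.05855846,.5196687,3.01817009]}
for y in (-25,-20,-15): print(y,[wproj(B(15,y,z),s).round(1).tolist() for z in (3,31,39)],proj("side",B(-3,y,20)).round(1))
print(wproj([B(-5,-60,70),B(-5,60,70),B(-147,-162,72),B(-147,162,72)],s).round(1).tolist())
th=np.radians(21)
go(tip(-50,-18,60,th),.1175,th)
im=cv2.imread("pics/w7.png");cv2.imwrite("pics/w7c.png",cv2.resize(im[190:280,260:380],None,fx=6,fy=6,interpolation=cv2.INTER_CUBIC))
```

```text
-25 [[[309.5, 222.4]], [[311.0, 241.6]], [[311.4, 247.5]]] [[360.5 263.9]]
-20 [[[314.1, 221.5]], [[315.8, 240.7]], [[316.3, 246.6]]] [[359.9 262.8]]
-15 [[[318.8, 220.6]], [[320.7, 239.8]], [[321.3, 245.6]]] [[359.3 261.6]]
[[270.5, 265.7], [404.2, 240.7], [48.5, 159.9], [585.1, 36.0]]
t [0.0292, -0.0134, 0.1037] r [-1.06, 9.18, -11.93] rows 2.6
```

View pics/w7c.png

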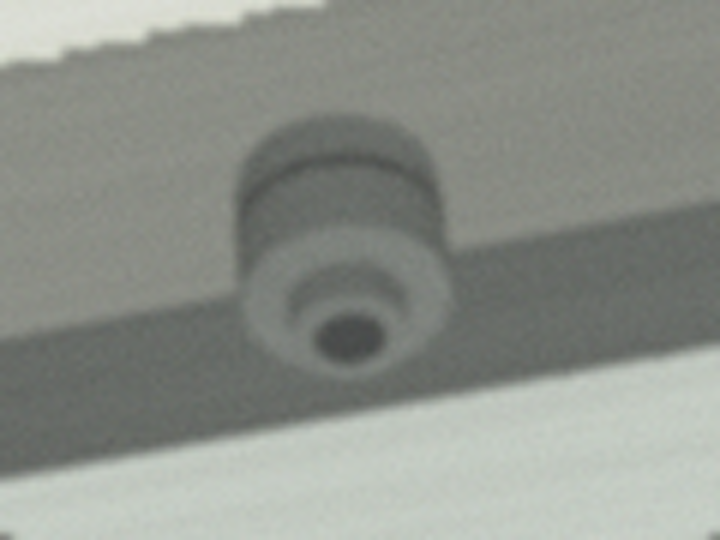

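Emit:
{"api": "carry_out", "payload": {"plan": [{"tx":0.01,"ty":-0.004,"tz":0.03,"rx":-0.4,"ry":3,"rz":-4,"jaw":-0.28},{"tx":0.02,"ty":-0.009,"tz":0.065,"rx":-0.7,"ry":6,"rz":-8,"jaw":-0.28},{"tx":0.029,"ty":-0.013,"tz":0.09,"rx":-1,"ry":9.2,"rz":-12,"jaw":-0.28},{"tx":0.029,"ty":-0.013,"tz":0.104,"rx":-1,"ry":9.2,"rz":-12,"jaw":-0.28},{"tx":0.029,"ty":-0.013,"tz":0.104,"rx":-1,"ry":9.2,"rz":-12,"jaw":-0.28},{"tx":0.029,"ty":-0.013,"tz":0.104,"rx":-1,"ry":9.2,"rz":-12,"jaw":-0.28}]}}

```text
time: 10.95
ee_pos: [608.1, -59.9, 22.9]
tool_rot: [3.141, 0.362, -3.032]
ft_force: [-1.2, -0.0, 0.5]
gripper_width: 60.1
```

Run:
```python
from h import *
s=robot.sense();print(s["time"],s["joint_positions"].round(3),s["ft_force"].round(1));print(tipnow())
th=np.radians(22)
go(tip(-40,-18,12,th),.1175,th)
```

```text
10.95 [-0.312  0.365  0.399  2.211 -0.705  0.297  2.366] [-1.2 -0.   0.5]
(array([-48.8, -18.3,  59.3]), 20.7)
t [0.0076, 0.0005, 0.0474] r [-0.17, -1.29, -0.44] rows 1.2
```

Emit:
{"api": "carry_out", "payload": {"plan": [{"tx":0.004,"ty":0,"tz":0.02,"rx":0,"ry":-0.6,"rz":-0.4,"jaw":-0.28},{"tx":0.007,"ty":0,"tz":0.038,"rx":0,"ry":-1.3,"rz":-0.4,"jaw":-0.28},{"tx":0.008,"ty":0,"tz":0.047,"rx":0,"ry":-1.3,"rz":-0.4,"jaw":-0.28},{"tx":0.008,"ty":0,"tz":0.047,"rx":0,"ry":-1.3,"rz":-0.4,"jaw":-0.28},{"tx":0.008,"ty":0,"tz":0.047,"rx":0,"ry":-1.3,"rz":-0.4,"jaw":-0.28}]}}

```text
time: 11.37
ee_pos: [618.5, -57.5, -20.3]
tool_rot: [-3.139, 0.39, -3.024]
ft_force: [0.4, 0.3, -0.2]
gripper_width: 60.2
```

Run:
```python
from h import *
s=robot.sense();print(s["time"],s["joint_positions"].round(3),s["ft_force"].round(1));print(tipnow())
th=np.radians(22.5)
go(tip(-8,-18,9,th),.1175,th)
go(tip(6,-18,9,th),.1175,th)
im=robot.read_camera("wrist");cv2.imwrite("pics/w8.png",im[:,:,::-1])
```

```text
11.3667 [-0.147  0.441  0.202  2.222 -0.951  0.167  2.625] [ 0.4  0.3 -0.2]
(array([-39.2, -17.1,  15.8]), 22.3)
t [-0.0264, -0.0008, 0.0181] r [-0.12, -0.17, 0.03] rows 0.8
t [-0.0394, -0.0008, 0.0234] r [-0.12, -0.17, 0.03] rows 1.1
```

View pics/w8.png

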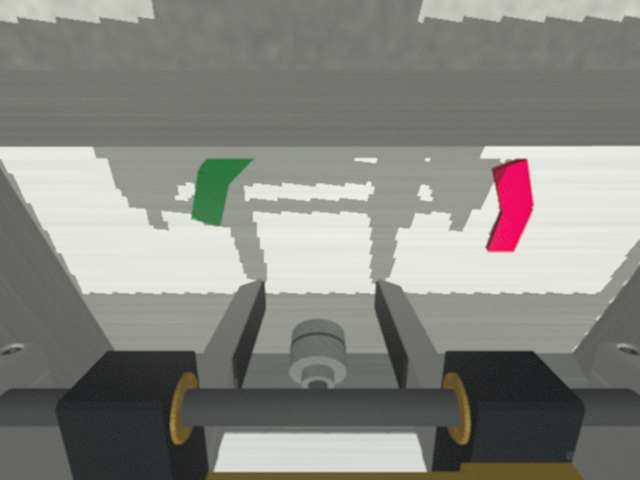

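Run:
```python
from h import *
th=np.radians(20.5)
go(tip(-8,-18,10,th),.1175,th)
go(tip(4,-18,9,th),.1175,th)
```

```text
t [-0.0251, -0.0008, 0.0173] r [-0.13, 1.85, 0.05] rows 0.7
t [-0.0358, -0.0008, 0.0228] r [-0.13, 1.85, 0.05] rows 1.0
```

Emit:
{"api": "carry_out", "payload": {"plan": [{"tx":-0.006,"ty":-0.001,"tz":0.003,"rx":0,"ry":1,"rz":0,"jaw":-0.28},{"tx":-0.012,"ty":-0.001,"tz":0.006,"rx":0,"ry":1.8,"rz":0,"jaw":-0.28},{"tx":-0.019,"ty":-0.001,"tz":0.01,"rx":0,"ry":1.8,"rz":0,"jaw":-0.28},{"tx":-0.025,"ty":-0.001,"tz":0.014,"rx":0,"ry":1.8,"rz":0,"jaw":-0.28},{"tx":-0.025,"ty":-0.001,"tz":0.014,"rx":0,"ry":1.8,"rz":0,"jaw":-0.28},{"tx":-0.025,"ty":-0.001,"tz":0.014,"rx":0,"ry":1.8,"rz":0,"jaw":-0.28}]}}

```text
time: 11.92
ee_pos: [646.5, -54.9, -25.5]
tool_rot: [-3.14, 0.357, -3.023]
ft_force: [-0.7, 0.3, -0.3]
gripper_width: 60.3
```

Run:
```python
from h import *
s=robot.sense();print(s["time"],s["joint_positions"].round(3),s["ft_force"].round(1));print(tipnow())
th=np.radians(20.5)
go(tip(5,-18,9,th),.1175,th)
```

```text
11.9167 [-0.255  0.5    0.33   2.143 -0.894  0.255  2.539] [-0.7  0.3 -0.3]
(array([ -9.9, -17.9,  11.1]), 20.4)
t [-0.0133, -0.0, 0.0072] r [-0.1, -0.06, 0.05] rows 0.4
```

Emit:
{"api": "carry_out", "payload": {"plan": [{"tx":-0.005,"ty":0,"tz":0.003,"rx":0,"ry":0,"rz":0,"jaw":-0.28},{"tx":-0.009,"ty":0,"tz":0.005,"rx":0,"ry":0,"rz":0,"jaw":-0.28},{"tx":-0.012,"ty":0,"tz":0.007,"rx":0,"ry":0,"rz":0,"jaw":-0.28},{"tx":-0.014,"ty":0,"tz":0.007,"rx":0,"ry":0,"rz":0,"jaw":-0.28},{"tx":-0.014,"ty":0,"tz":0.007,"rx":0,"ry":0,"rz":0,"jaw":-0.28}]}}

```text
time: 12.33
ee_pos: [661.7, -53.6, -27.7]
tool_rot: [-3.14, 0.356, -3.024]
ft_force: [-0.6, -0.3, 0.1]
gripper_width: 60.1
```

Run:
```python
from h import *
s=robot.sense();print(s["time"],s["joint_positions"].round(3),s["ft_force"].round(1));print(tipnow())
im=robot.read_camera("wrist");cv2.imwrite("pics/w9.png",im[:,:,::-1])
```

```text
12.3333 [-0.268  0.523  0.344  2.11  -0.888  0.271  2.523] [-0.6 -0.3  0.1]
(array([  5.4, -18.4,   8.8]), 20.4)
```

View pics/w9.png

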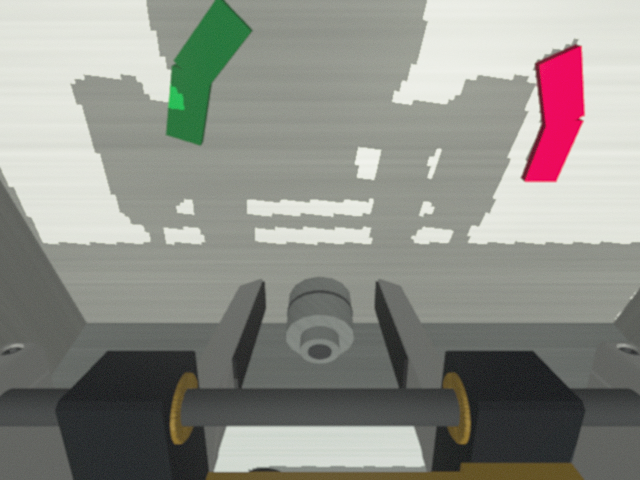

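Emit:
{"api": "carry_out", "payload": {"plan": [{"tx":0,"ty":0,"tz":0,"rx":0,"ry":0,"rz":0,"jaw":1},{"tx":0,"ty":0,"tz":0,"rx":0,"ry":0,"rz":0,"jaw":1},{"tx":0,"ty":0,"tz":0,"rx":0,"ry":0,"rz":0,"jaw":1},{"tx":0,"ty":0,"tz":0,"rx":0,"ry":0,"rz":0,"jaw":1},{"tx":0,"ty":0,"tz":0,"rx":0,"ry":0,"rz":0,"jaw":1},{"tx":0,"ty":0,"tz":0,"rx":0,"ry":0,"rz":0,"jaw":1},{"tx":0,"ty":0,"tz":0,"rx":0,"ry":0,"rz":0,"jaw":1},{"tx":0,"ty":0,"tz":0,"rx":0,"ry":0,"rz":0,"jaw":1}]}}

```text
time: 13.05
ee_pos: [661.8, -53.5, -27.3]
tool_rot: [-3.14, 0.356, -3.024]
ft_force: [-3.9, 0.5, 2.1]
gripper_width: 33.2
```

Run:
```python
from h import *
s=robot.sense();print(s["time"],s["joint_positions"].round(3),s["ft_force"].round(1),s["gripper_width"]);print(tipnow())
im=robot.read_camera("wrist");cv2.imwrite("pics/w10.png",im[:,:,::-1])
```

```text
13.05 [-0.268  0.523  0.344  2.111 -0.888  0.271  2.523] [-3.9  0.5  2.1] 33.23940687747084
(array([  5.4, -18.3,   9.2]), 20.4)
```

View pics/w10.png

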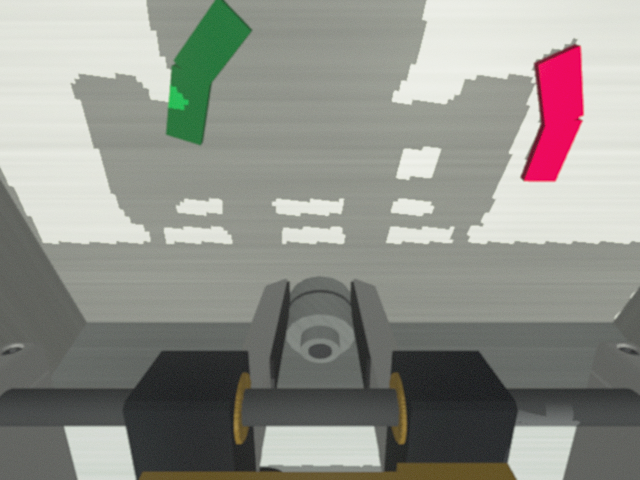

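Emit:
{"api": "carry_out", "payload": {"plan": [{"tx":0.003,"ty":0,"tz":-0.001,"rx":0,"ry":0,"rz":0,"jaw":1},{"tx":0.006,"ty":0,"tz":-0.002,"rx":0,"ry":0,"rz":0,"jaw":1},{"tx":0.009,"ty":0,"tz":-0.003,"rx":0,"ry":0,"rz":0,"jaw":1},{"tx":0.012,"ty":0,"tz":-0.004,"rx":0,"ry":0,"rz":0,"jaw":1},{"tx":0.014,"ty":0,"tz":-0.005,"rx":0,"ry":0,"rz":0,"jaw":1},{"tx":0.014,"ty":0,"tz":-0.005,"rx":0,"ry":0,"rz":0,"jaw":1}]}}

```text
time: 13.6
ee_pos: [646.7, -55.4, -27.4]
tool_rot: [-3.14, 0.356, -3.024]
ft_force: [-4.3, -0.1, 6.9]
gripper_width: 33.2
```

Run:
```python
from h import *
s=robot.sense();print(s["time"],s["joint_positions"].round(3),s["ft_force"].round(1),s["gripper_width"]);print(tipnow())
im=robot.read_camera("wrist");cv2.imwrite("pics/w11.png",im[:,:,::-1])
```

```text
13.6 [-0.25   0.503  0.324  2.142 -0.898  0.252  2.543] [-4.3 -0.1  6.9] 33.23319613628883
(array([ -9.8, -18.4,   9.2]), 20.4)
```

View pics/w11.png

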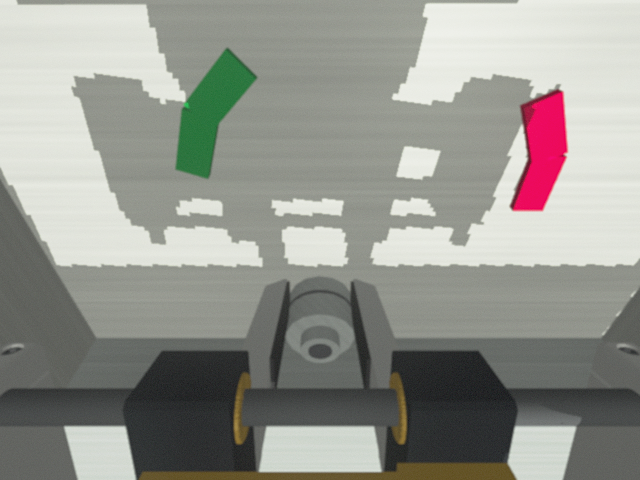

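Emit:
{"api": "carry_out", "payload": {"plan": [{"tx":0.005,"ty":0,"tz":-0.003,"rx":0,"ry":0,"rz":0,"jaw":1},{"tx":0.01,"ty":0,"tz":-0.005,"rx":0,"ry":0,"rz":0,"jaw":1},{"tx":0.016,"ty":0,"tz":-0.007,"rx":0,"ry":0,"rz":0,"jaw":1},{"tx":0.022,"ty":0,"tz":-0.009,"rx":0,"ry":0,"rz":0,"jaw":1},{"tx":0.028,"ty":0,"tz":-0.011,"rx":0,"ry":0,"rz":0,"jaw":1},{"tx":0.034,"ty":0,"tz":-0.013,"rx":0,"ry":0,"rz":0,"jaw":1},{"tx":0.038,"ty":0,"tz":-0.015,"rx":0,"ry":0,"rz":0,"jaw":1},{"tx":0.038,"ty":0,"tz":-0.015,"rx":0,"ry":0,"rz":0,"jaw":1}]}}

```text
time: 14.32
ee_pos: [605.3, -60.3, -26.8]
tool_rot: [-3.14, 0.356, -3.025]
ft_force: [0.2, -0.3, -2.6]
gripper_width: 33.3
```

Run:
```python
from h import *
s=robot.sense();print(s["time"],s["joint_positions"].round(3),s["ft_force"].round(1),s["gripper_width"]);print(tipnow())
im=robot.read_camera("wrist");cv2.imwrite("pics/w12.png",im[:,:,::-1])
```

```text
14.3167 [-0.199  0.45   0.269  2.226 -0.93   0.204  2.601] [ 0.2 -0.3 -2.6] 33.26620282610128
(array([-51.4, -18.4,   9.7]), 20.4)
```

View pics/w12.png

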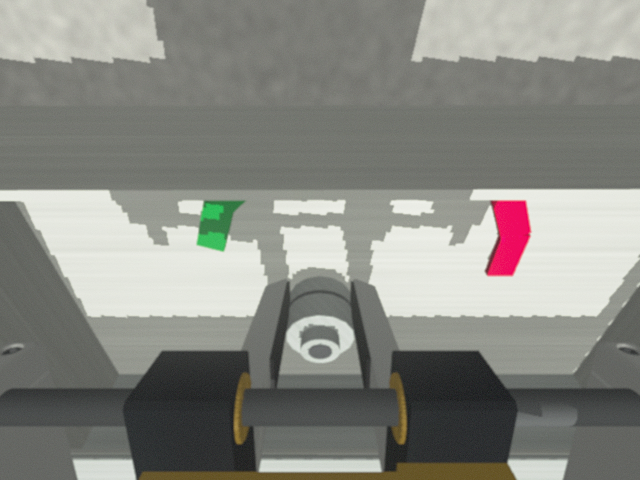

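Run:
```python
from h import *
go(tip(-39,-18.4,8,0),.1175,0)
th=np.radians(10);go(tip(-45,-18.4,9,th),.1175,th)
```

```text
t [0.0033, 0.0, 0.0034] r [-0.1, 20.41, -0.03] rows 2.9
t [0.002, 0.0, 0.0021] r [-0.1, 10.41, -0.02] rows 1.5
```

Emit:
{"api": "carry_out", "payload": {"plan": [{"tx":0,"ty":0,"tz":0.002,"rx":0,"ry":0,"rz":0,"jaw":1},{"tx":0,"ty":0,"tz":0.001,"rx":0,"ry":0,"rz":0,"jaw":-0.28},{"tx":0,"ty":0,"tz":0.001,"rx":0,"ry":0,"rz":0,"jaw":-0.28},{"tx":0,"ty":0,"tz":0.001,"rx":0,"ry":0,"rz":0,"jaw":-0.28},{"tx":0,"ty":0,"tz":0,"rx":0,"ry":0,"rz":0,"jaw":-0.28},{"tx":0.001,"ty":0,"tz":0.001,"rx":0,"ry":5,"rz":0,"jaw":-0.28},{"tx":0.002,"ty":0,"tz":0.002,"rx":0,"ry":10.4,"rz":0,"jaw":-0.28},{"tx":0.003,"ty":0,"tz":0.002,"rx":0,"ry":15,"rz":0,"jaw":-0.28}]}}

```text
time: 15.03
ee_pos: [602.4, -62.1, -28.8]
tool_rot: [-3.138, 0.09, -3.028]
ft_force: [0.7, 0.8, -1.5]
gripper_width: 60.1
```

Run:
```python
from h import *
s=robot.sense();print(s["time"],s["joint_positions"].round(3),s["ft_force"].round(1),s["gripper_width"]);print(tipnow())
im=robot.read_camera("wrist");cv2.imwrite("pics/w13.png",im[:,:,::-1])
s=robot.sense()
for x in (-45,-40,-35,-30): print(x,wproj([B(x,-18,39),B(x,-18,31)],s).round(1).tolist())
go(tip(-39,-18.4,8,0),.1175,0)
```

```text
15.0333 [-0.5    0.61   0.657  2.018 -0.659  0.629  2.273] [ 0.7  0.8 -1.5] 60.13319900846432
(array([-44.4, -19.8,  10.1]), 5.1)
-45 [[316.1, 317.1], [316.3, 308.1]]
-40 [[316.1, 326.1], [316.4, 316.7]]
-35 [[316.2, 334.8], [316.4, 325.2]]
-30 [[316.2, 343.4], [316.4, 333.5]]
t [0.0014, -0.0016, 0.0026] r [-0.18, 4.42, 0.08] rows 0.6
```

View pics/w13.png

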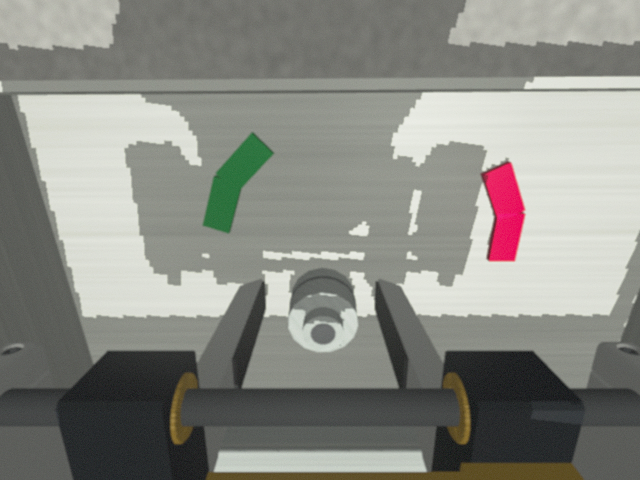

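Run:
```python
from h import *
go(tip(-36,-16,8,0),.1175,0)
```

```text
t [-0.0016, 0.0008, 0.0028] r [-0.18, 4.42, 0.08] rows 0.6
```

Emit:
{"api": "carry_out", "payload": {"plan": [{"tx":-0.002,"ty":0.001,"tz":0.002,"rx":0,"ry":4.4,"rz":0,"jaw":-0.28},{"tx":-0.002,"ty":0.001,"tz":0.002,"rx":0,"ry":4.4,"rz":0,"jaw":1},{"tx":-0.002,"ty":0.001,"tz":0.002,"rx":0,"ry":4.4,"rz":0,"jaw":1},{"tx":-0.002,"ty":0.001,"tz":0.002,"rx":0,"ry":4.4,"rz":0,"jaw":1},{"tx":-0.002,"ty":0.001,"tz":0.002,"rx":0,"ry":4.4,"rz":0,"jaw":1},{"tx":-0.002,"ty":0.001,"tz":0.002,"rx":0,"ry":4.4,"rz":0,"jaw":1},{"tx":-0.002,"ty":0.001,"tz":0.002,"rx":0,"ry":4.4,"rz":0,"jaw":1},{"tx":-0.002,"ty":0.001,"tz":0.002,"rx":0,"ry":4.4,"rz":0,"jaw":1}]}}

```text
time: 15.75
ee_pos: [606.2, -59.1, -31.3]
tool_rot: [-3.14, 0.018, -3.025]
ft_force: [-1.1, -0.1, -2.5]
gripper_width: 35.6
```

Run:
```python
from h import *
s=robot.sense();print(s["time"],s["joint_positions"].round(3),s["ft_force"].round(1),s["gripper_width"]);print(tipnow())
im=robot.read_camera("wrist");cv2.imwrite("pics/w14.png",im[:,:,::-1])
p=robot.sense()["ee_pos"]
print(DISH)
yaw=.1175
go((p[0],p[1],170),yaw,0)
go((DISH[0],DISH[1],160),yaw,0,((p[0],p[1],160),yaw,0))
```

```text
15.75 [-0.511  0.662  0.681  1.946 -0.621  0.732  2.225] [-1.1 -0.1 -2.5] 35.60208440908511
(array([-37.5, -17.4,   7.7]), 1.0)
[ 5.386e+02 -3.755e+02  1.400e-01]
t [-0.0036, -0.0003, -0.2013] r [-0.08, 1.04, -0.05] rows 4.8
t [0.1043, -0.3063, 0.0] r [0.0, 0.0, 0.0] rows 7.8
```

View pics/w14.png

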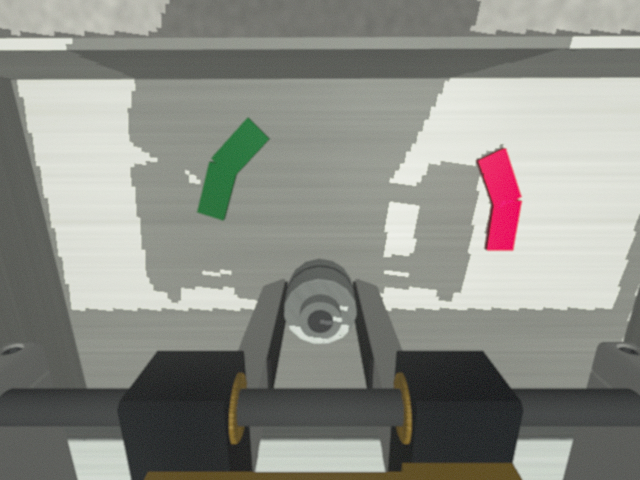

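Emit:
{"api": "carry_out", "payload": {"plan": [{"tx":0,"ty":0,"tz":-0.01,"rx":0,"ry":1,"rz":0,"jaw":1},{"tx":-0.001,"ty":0,"tz":-0.03,"rx":0,"ry":1,"rz":0,"jaw":1},{"tx":-0.001,"ty":0,"tz":-0.055,"rx":0,"ry":1,"rz":0,"jaw":1},{"tx":-0.002,"ty":0,"tz":-0.085,"rx":0,"ry":1,"rz":0,"jaw":1},{"tx":-0.003,"ty":0,"tz":-0.115,"rx":0,"ry":1,"rz":0,"jaw":1},{"tx":-0.003,"ty":0,"tz":-0.14,"rx":0,"ry":1,"rz":0,"jaw":1},{"tx":-0.003,"ty":0,"tz":-0.155,"rx":0,"ry":1,"rz":0,"jaw":1},{"tx":-0.003,"ty":0,"tz":-0.16,"rx":0,"ry":1,"rz":0,"jaw":1}]}}

```text
time: 16.47
ee_pos: [607.7, -58.9, 131.0]
tool_rot: [-3.14, 0.004, -3.025]
ft_force: [-0.1, 0.1, -2.3]
gripper_width: 35.6
```

Run:
```python
from h import *
s=robot.sense();print(s["time"],s["joint_positions"].round(3),s["ft_force"].round(1),s["gripper_width"],s["ee_pos"]);print(tipnow())
go((DISH[0],DISH[1],115),.1175,0)
im=robot.read_camera("wrist");cv2.imwrite("pics/w15.png",im[:,:,::-1])
```

```text
16.4667 [-0.655  0.476  0.869  1.831 -0.421  1.026  2.07 ] [-0.1  0.1 -2.3] 35.60811275906039 [607.65740172 -58.8755047  131.01329529]
(array([-35.5, -17.3, 170. ]), 0.2)
t [0.1056, -0.3064, 0.0161] r [-0.08, 0.21, -0.03] rows 7.8
```

View pics/w15.png

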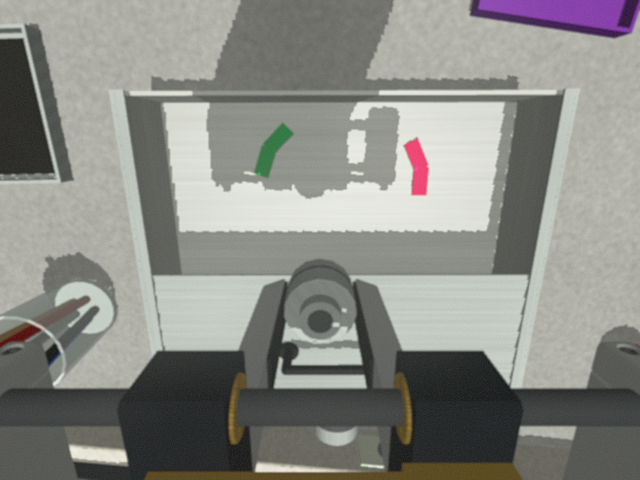

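Run:
```python
from h import *
go((DISH[0],DISH[1],115),-.33,0)
```

```text
t [0.1055, -0.3066, 0.0155] r [-0.03, 0.19, 25.62] rows 7.8
```

Emit:
{"api": "carry_out", "payload": {"plan": [{"tx":0.012,"ty":-0.035,"tz":0,"rx":0,"ry":0.2,"rz":3,"jaw":1},{"tx":0.024,"ty":-0.07,"tz":0,"rx":0,"ry":0.2,"rz":6,"jaw":1},{"tx":0.037,"ty":-0.108,"tz":0,"rx":0,"ry":0.2,"rz":9,"jaw":1},{"tx":0.05,"ty":-0.146,"tz":0,"rx":0,"ry":0.2,"rz":12,"jaw":1},{"tx":0.063,"ty":-0.184,"tz":0,"rx":0,"ry":0.2,"rz":15,"jaw":1},{"tx":0.075,"ty":-0.22,"tz":0,"rx":0,"ry":0.2,"rz":18,"jaw":1},{"tx":0.086,"ty":-0.25,"tz":0,"rx":0,"ry":0.2,"rz":22,"jaw":1},{"tx":0.096,"ty":-0.28,"tz":0,"rx":0,"ry":0.2,"rz":26,"jaw":1}]}}

```text
time: 17.18
ee_pos: [542.5, -349.6, 127.6]
tool_rot: [-3.14, -0.004, 2.801]
ft_force: [0.6, 0.1, -2.1]
gripper_width: 35.9
```

Run:
```python
from h import *
s=robot.sense();print(s["time"],s["joint_positions"].round(3),s["ft_force"].round(1),s["gripper_width"],s["ee_pos"],s["tool_rot"])
go((DISH[0],DISH[1],60),-.33,0)
im=robot.read_camera("wrist");cv2.imwrite("pics/w16.png",im[:,:,::-1])
```

```text
17.1833 [-0.185  0.588  0.948  1.748 -0.529  1.089  2.169] [ 0.6  0.1 -2.1] 35.893502758478235 [ 542.52875374 -349.57845133  127.55887152] [-3.13954283 -0.00368309  2.80076674]
t [-0.0052, -0.0256, 0.0676] r [-0.12, -0.21, -0.62] rows 1.7
```

View pics/w16.png

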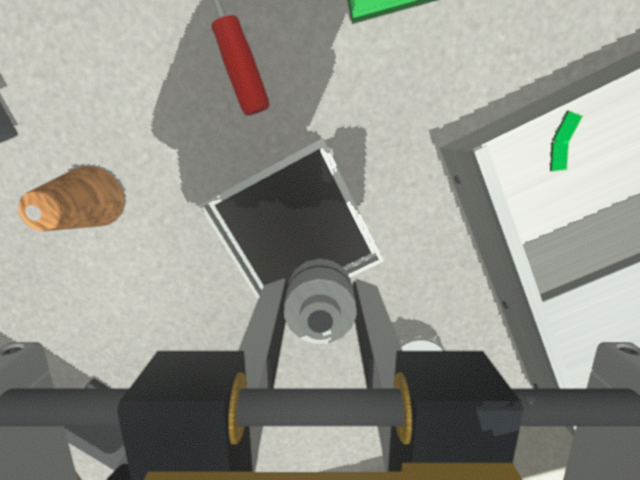

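Run:
```python
from h import *
s=robot.sense()
s["ee_pos"]=[542.529,-349.578,127.559];s["tool_rot"]=[-3.13954,-.00368,2.80077]
obs=[((-65,-65,18),(207,208)),((-65,65,18),(324,141)),((65,65,18),(382,260))]
r=lambda p:np.concatenate([(wproj(b2w(p,[l]),s)[0]-u) for l,u in obs])
q=least_squares(r,DISH);print(q.x,q.fun.round(1))
go((q.x[0],q.x[1],60),-.33,0)
```

```text
[ 5.42142346e+02 -3.73651784e+02  1.47140208e-01] [-5.  -0.3  0.7 -0.8  4.4  2. ]
t [-0.0084, -0.0156, 0.0682] r [-0.31, -0.16, -1.25] rows 1.7
```

Run:
```python
from h import *
print(robot.sense()["ee_pos"]);go((540,-375,-20),-.33,0)
```

```text
[ 539.88703586 -355.82882815  128.16083117]
t [-0.0071, -0.0172, 0.1482] r [-0.31, -0.16, -1.25] rows 3.6
```

Emit:
{"api": "carry_out", "payload": {"plan": [{"tx":-0.004,"ty":-0.01,"tz":0.01,"rx":0,"ry":0,"rz":0,"jaw":1},{"tx":-0.007,"ty":-0.017,"tz":0.03,"rx":0,"ry":0,"rz":0,"jaw":1},{"tx":-0.007,"ty":-0.017,"tz":0.05,"rx":0,"ry":0,"rz":0,"jaw":1},{"tx":-0.007,"ty":-0.017,"tz":0.07,"rx":0,"ry":0,"rz":0,"jaw":1},{"tx":-0.007,"ty":-0.017,"tz":0.088,"rx":0,"ry":0,"rz":0,"jaw":1},{"tx":-0.007,"ty":-0.017,"tz":0.1,"rx":0,"ry":0,"rz":0,"jaw":1},{"tx":-0.007,"ty":-0.017,"tz":0.108,"rx":0,"ry":0,"rz":0,"jaw":1},{"tx":-0.007,"ty":-0.017,"tz":0.108,"rx":0,"ry":0,"rz":0,"jaw":1}]}}

```text
time: 17.9
ee_pos: [543.7, -365.9, 19.1]
tool_rot: [-3.14, -0.005, 2.805]
ft_force: [-0.2, -0.6, -2.7]
gripper_width: 35.4
```

Run:
```python
from h import *
s=robot.sense();print(s["time"],s["joint_positions"].round(3),s["ft_force"].round(1),s["gripper_width"],s["ee_pos"],s["tool_rot"])
go((540,-375,-24),-.33,0)
im=robot.read_camera("wrist");cv2.imwrite("pics/w17.png",im[:,:,::-1])
```

```text
17.9 [-0.079  0.715  0.831  1.798 -0.645  0.929  2.272] [-0.2 -0.6 -2.7] 35.439759504555504 [ 543.70530322 -365.86294856   19.10091559] [-3.13955192 -0.00482822  2.80485254]
t [0.0003, -0.0098, 0.0431] r [-0.12, -0.28, -0.39] rows 1.1
```

View pics/w17.png

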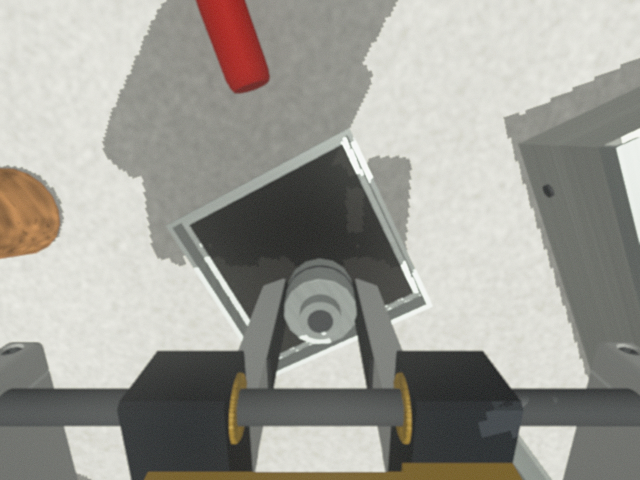

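Emit:
{"api": "carry_out", "payload": {"plan": [{"tx":0,"ty":-0.006,"tz":0.008,"rx":0,"ry":0,"rz":0,"jaw":1},{"tx":0,"ty":-0.009,"tz":0.018,"rx":0,"ry":0,"rz":0,"jaw":1},{"tx":0,"ty":-0.009,"tz":0.028,"rx":0,"ry":0,"rz":0,"jaw":1},{"tx":0,"ty":-0.009,"tz":0.036,"rx":0,"ry":0,"rz":0,"jaw":1},{"tx":0,"ty":-0.009,"tz":0.042,"rx":0,"ry":0,"rz":0,"jaw":1},{"tx":0,"ty":-0.009,"tz":0.044,"rx":0,"ry":0,"rz":0,"jaw":1},{"tx":0,"ty":-0.009,"tz":0.044,"rx":0,"ry":0,"rz":0,"jaw":1}]}}

```text
time: 18.53
ee_pos: [541.3, -374.8, -23.6]
tool_rot: [-3.139, -0.003, 2.805]
ft_force: [-0.3, -0.2, -2.7]
gripper_width: 35.2
```

Run:
```python
from h import *
s=robot.sense();print(s["time"],s["joint_positions"].round(3),s["ft_force"].round(1),s["gripper_width"],s["ee_pos"],s["tool_rot"])
im=robot.read_camera("wrist");cv2.imwrite("pics/w18.png",im[:,:,::-1])
```

```text
18.5333 [-0.032  0.767  0.781  1.809 -0.692  0.866  2.317] [-0.3 -0.2 -2.7] 35.17252327773591 [ 541.31855925 -374.80291151  -23.57313937] [-3.13939583e+00 -3.11401387e-03  2.80499201e+00]
```

View pics/w18.png

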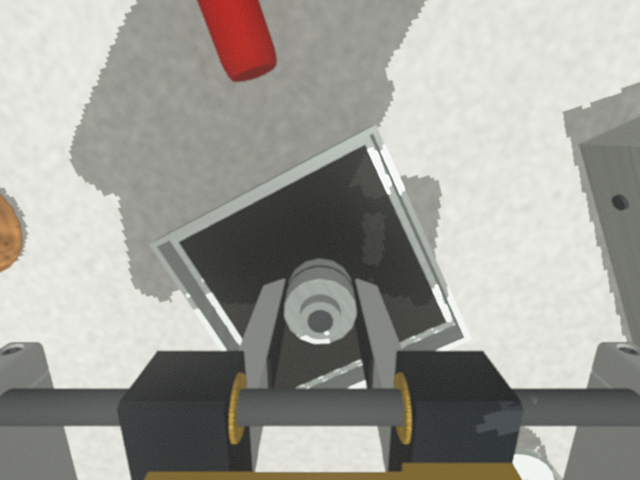

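The die is held over the dish, well inside its walls. I'll lower it slowly onto the floor.

Emit:
{"api": "carry_out", "payload": {"plan": [{"tx":0,"ty":0,"tz":0.0015,"rx":0,"ry":0,"rz":0,"jaw":1},{"tx":0,"ty":0,"tz":0.003,"rx":0,"ry":0,"rz":0,"jaw":1},{"tx":0,"ty":0,"tz":0.0045,"rx":0,"ry":0,"rz":0,"jaw":1},{"tx":0,"ty":0,"tz":0.006,"rx":0,"ry":0,"rz":0,"jaw":1},{"tx":0,"ty":0,"tz":0.006,"rx":0,"ry":0,"rz":0,"jaw":1}]}}

```text
time: 19.0
ee_pos: [541.6, -374.9, -29.1]
tool_rot: [-3.139, -0.002, 2.805]
ft_force: [0.2, 0.2, -3.3]
gripper_width: 35.5
```

Emit:
{"api": "carry_out", "payload": {"plan": [{"tx":0,"ty":0,"tz":0.0005,"rx":0,"ry":0,"rz":0,"jaw":1},{"tx":0,"ty":0,"tz":0.001,"rx":0,"ry":0,"rz":0,"jaw":1},{"tx":0,"ty":0,"tz":0.001,"rx":0,"ry":0,"rz":0,"jaw":1},{"tx":0,"ty":0,"tz":0.001,"rx":0,"ry":0,"rz":0,"jaw":1}]}}

```text
time: 19.33
ee_pos: [541.6, -375.1, -29.9]
tool_rot: [-3.139, -0.002, 2.805]
ft_force: [-0.8, 0.0, -1.5]
gripper_width: 35.0
```

Emit:
{"api": "carry_out", "payload": {"plan": [{"tx":0,"ty":0,"tz":0.0005,"rx":0,"ry":0,"rz":0,"jaw":1},{"tx":0,"ty":0,"tz":0.001,"rx":0,"ry":0,"rz":0,"jaw":1},{"tx":0,"ty":0,"tz":0.001,"rx":0,"ry":0,"rz":0,"jaw":1},{"tx":0,"ty":0,"tz":0.001,"rx":0,"ry":0,"rz":0,"jaw":1}]}}

```text
time: 19.67
ee_pos: [541.5, -375.0, -30.9]
tool_rot: [-3.139, -0.002, 2.805]
ft_force: [-0.7, -0.3, -2.0]
gripper_width: 35.7
```

Emit:
{"api": "carry_out", "payload": {"plan": [{"tx":0,"ty":0,"tz":0.0005,"rx":0,"ry":0,"rz":0,"jaw":1},{"tx":0,"ty":0,"tz":0.0005,"rx":0,"ry":0,"rz":0,"jaw":1},{"tx":0,"ty":0,"tz":0.0005,"rx":0,"ry":0,"rz":0,"jaw":1}]}}

```text
time: 19.92
ee_pos: [541.6, -375.1, -31.2]
tool_rot: [-3.139, -0.002, 2.805]
ft_force: [-2.0, 1.9, 2.5]
gripper_width: 35.6
```

Emit:
{"api": "carry_out", "payload": {"plan": [{"tx":0,"ty":0,"tz":0.0005,"rx":0,"ry":0,"rz":0,"jaw":1},{"tx":0,"ty":0,"tz":0.0005,"rx":0,"ry":0,"rz":0,"jaw":1},{"tx":0,"ty":0,"tz":0.0005,"rx":0,"ry":0,"rz":0,"jaw":1},{"tx":0,"ty":0,"tz":0.0005,"rx":0,"ry":0,"rz":0,"jaw":1}]}}

```text
time: 20.25
ee_pos: [541.6, -375.1, -31.3]
tool_rot: [-3.14, -0.002, 2.805]
ft_force: [-4.4, 3.2, 10.5]
gripper_width: 35.6
```

Emit:
{"api": "carry_out", "payload": {"plan": [{"tx":0,"ty":0,"tz":0,"rx":0,"ry":0,"rz":0,"jaw":1},{"tx":0,"ty":0,"tz":0,"rx":0,"ry":0,"rz":0,"jaw":1}]}}

```text
time: 20.42
ee_pos: [541.5, -375.1, -31.4]
tool_rot: [-3.14, -0.002, 2.805]
ft_force: [-3.9, 3.3, 10.8]
gripper_width: 35.7
```

Standing firmly (about 13 N on the dish) and still held. I'll release and rise.

Emit:
{"api": "carry_out", "payload": {"plan": [{"tx":0,"ty":0,"tz":0,"rx":0,"ry":0,"rz":0,"jaw":-0.2},{"tx":0,"ty":0,"tz":0,"rx":0,"ry":0,"rz":0,"jaw":-0.2},{"tx":0,"ty":0,"tz":0,"rx":0,"ry":0,"rz":0,"jaw":-0.2},{"tx":0,"ty":0,"tz":0,"rx":0,"ry":0,"rz":0,"jaw":-0.2},{"tx":0,"ty":0,"tz":0,"rx":0,"ry":0,"rz":0,"jaw":-0.2},{"tx":0,"ty":0,"tz":0,"rx":0,"ry":0,"rz":0,"jaw":-0.2}]}}

```text
time: 20.92
ee_pos: [541.5, -375.1, -32.0]
tool_rot: [-3.139, -0.002, 2.805]
ft_force: [0.0, 0.9, 0.4]
gripper_width: 56.1
```

Emit:
{"api": "carry_out", "payload": {"plan": [{"tx":0,"ty":0,"tz":-0.01,"rx":0,"ry":0,"rz":0,"jaw":-0.2},{"tx":0,"ty":0,"tz":-0.025,"rx":0,"ry":0,"rz":0,"jaw":-0.2},{"tx":0,"ty":0,"tz":-0.05,"rx":0,"ry":0,"rz":0,"jaw":-0.2},{"tx":0,"ty":0,"tz":-0.08,"rx":0,"ry":0,"rz":0,"jaw":-0.2},{"tx":0,"ty":0,"tz":-0.11,"rx":0,"ry":0,"rz":0,"jaw":-0.2},{"tx":0,"ty":0,"tz":-0.13,"rx":0,"ry":0,"rz":0,"jaw":-0.2},{"tx":0,"ty":0,"tz":-0.14,"rx":0,"ry":0,"rz":0,"jaw":-0.2},{"tx":0,"ty":0,"tz":-0.14,"rx":0,"ry":0,"rz":0,"jaw":-0.2}]}}

```text
time: 21.58
ee_pos: [543.0, -375.7, 111.2]
tool_rot: [-3.139, 0.002, 2.805]
ft_force: [-0.6, 0.4, 0.3]
gripper_width: 56.5
```

Run:
```python
from h import *
s=robot.sense();print(s["time"],s["ft_force"].round(1),s["gripper_width"],s["ee_pos"])
im=robot.read_camera("wrist");cv2.imwrite("pics/w19.png",im[:,:,::-1])
im=robot.read_camera("side");cv2.imwrite("pics/s19.png",im[:,:,::-1])
```

```text
21.5833 [-0.6  0.4  0.3] 56.493730050761215 [ 542.96963343 -375.69918323  111.23692914]
```

View pics/w19.png

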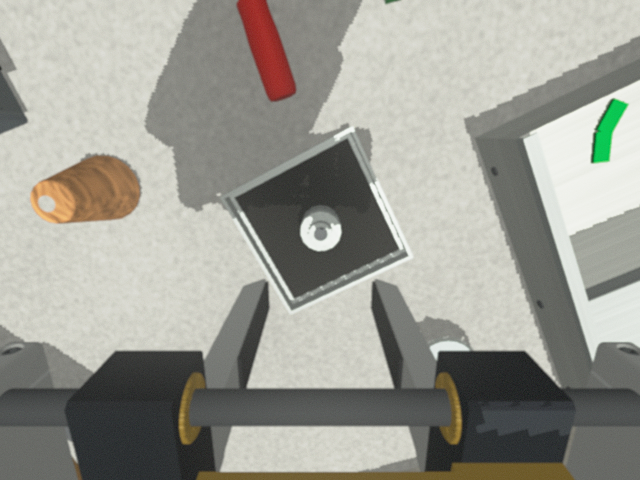

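View pics/s19.png

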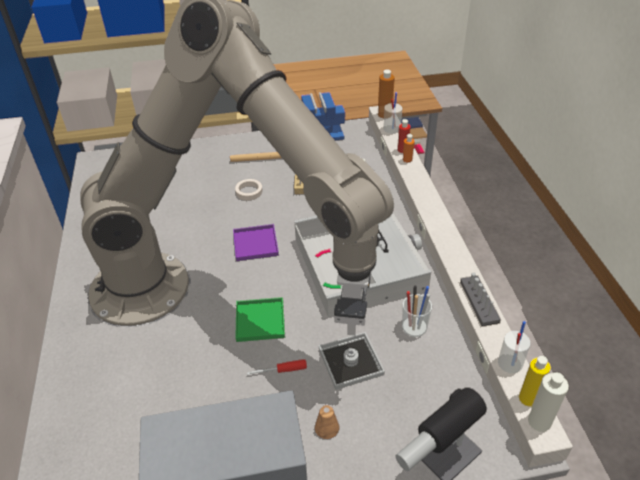

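Run:
```python
from h import *
print(robot.hand_in())
```

```text
the job is handed in; nothing more can be done
None
```

The die is standing upright near the middle of the parts dish. I handed the job in just after 21.6 s on the robot's clock; the hand-in reported no verdict.

- **Cover:** I pushed it back by its handle. It stood at about 137 mm when I measured it then, not pressed hard against the 140 mm stop. I didn't measure it again at the end.
- **Finding the die:** I saw it in the tilted wrist camera under the hood edge (box x about 15, y about -18 mm) and confirmed it by gripping. I didn't search for it by touch.
- **Drawing it out:** I dragged it clear of the hood with the fingers tilted 20°. The first grip was in front of the die's widest part, at 33.2 mm, but it did not slip. I then let go and gripped it again upright at 35.6 mm.
- **Placing it:** I lowered it until the wrist force went from about -2.5 to +10.8 N with the die still held. Then I opened the fingers and rose clear.

**Last checks:**
- The wrist picture shows the die upright near the dish centre.
- The wrist force is about 0 and the tool is well above everything.
- The bystanders I could see in the side picture look unmoved. The arm hid the glue bottle there, so I have no end check on it.

**What disagreed:**
- **Finger ends:** They sit about 39 mm behind the stated TCP. My first cover push passed over the handle because of this. I measured the gap by touching the cover plate and corrected for it.
- **Tilt:** The joint limits allowed only about 20° of tilt at the die, not the 40° I had planned. I also lost a little time on a half turn of the tool that I abandoned.

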